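Lock the solar lantern to the ledge with a linchpin

ROBOT

A 6-joint arm with a two-finger parallel gripper is mounted at the origin on the work surface. World frame = base frame: x ahead of the robot, y to its left, z up, the work surface at z = 0. Lengths are in m, angles in degrees, forces in N, time in s.
With the tool pointing down it reaches from about 0.3 to 0.75 m from the base axis. Payload 8.5 kg.
Tool frame: the origin (TCP) lies on the centre line of the jaws, within the pads' length; the fingertips stand 22 mm ahead of it and the grasp point (between the pads) lies 3 mm ahead of it (env.tip_reach is the distance from the TCP to the fingertips, in m); y points along the fingers, z is the direction in which the jaws open and shut, and the axes are right-handed (so a half turn about y gives the same grasp; the last joint's range is limited). The gripper opens to 85 mm and grips with 20 to 120 N. Pads are 22 mm wide; open, the fingers measure 114 mm over their backs; the gripper's body (76 mm by 85 mm) begins 54 mm behind the grasp point. The pads swing forward as they close: fully open they stand 13 mm farther back than shut.
Start: joints at [-76.106, 21.807, 74.336, -0, 83.858, -12.336], TCP at [0.243, -0.493, 0.253] pointing down, gripper open.
Joint ranges: [-178.18, 178.18], [-50.72, 133.34], [12.68, 142.11], [-81.47, 261.47], [9.98, 163.14], [-165.26, 165.26]. Speed limits (degrees/s): [136.94, 136.94, 180, 180, 180, 180].

INTERFACE

Orientations are given as a 3x3 rotation matrix whose columns are the frame's x, y, z axes.
In Python, from rig import env, get_image gives the robot as it stands. The module is installed in compiled form; this text tells all that it offers.
- The arm moves only by the tool carry_out, never from a script. Its argument "targets" is a list that holds one entry, the list of rows, each a list of 7 numbers: the closure, from 0 (fully open) to 1 (shut), then the shift along the world's x, y, z in mm, then the turn, a rotation vector about the world's x, y, z in degrees. In form: [[[claw, dx, dy, dz, ax, ay, az], ...]]. A call has 1 to 20 rows; each row is the pose to reach, as a shift and turn from the pose commanded when the call began; what a row does not reach only later rows make up. A row lasts 1/12 s, in which the tool goes at most 41.7 mm and 7.16 degrees, less where a joint would pass 70% of its speed; a pose out of reach is approached as far as the arm can. A call with a gripper value outside its range is refused whole. The fingers move at their own pace and stop on an object; "squeeze" is the grip in N (left out, the last holds). Time passes only in rows, so rows that repeat a pose let the fingers close. It gives the time, the measured TCP pose, the force and the opening at its end, in the units of the state.
- env.observe(): the state, without advancing time (a new reading comes with each control period).
- get_image(name): name is "side" or "top"; returns a dict with "img" (420x560x3 uint8, red, green, blue), "fx", "fy", "cx", "cy" (pixels), "rvec" (rotation vector, rad) and "tvec" (3), from world to camera coordinates, as OpenCV has them. Camera axes: x right, y down, z forward; pixel columns grow to the right and rows downward; lengths in m; the calibration is good to about 2 mm. A picture is of the moment at which its call begins. There is no depth.
- env.close_job(): hands the job in, once; it reports no verdict.
The state is a dict: "time_s": time; "q": joint angles; "qvel": joint speeds; "joint_efforts": joint torques, N m; "position": TCP position; "tool_rot": TCP orientation; "ft_force": force on the tool from outside, world axes, zero at the start; "wrist_torque": the same for the moment, N m; "grip_width": finger opening in m.
Only numpy, scipy, OpenCV 4.12 (cv2) and the standard library are available. Lean on these libraries where they do the work, as an engineer would, in place of code of your own. Each camera call takes 0.05 s, during which the arm holds its last target.

TASK

Lock the solar lantern to the ledge: pick up the loose linchpin by its tab, feel for the hole in the steel staple beside the lantern and push the pin gently through both lugs, ring still open, until its shoulder is fully home. Then let go of it and swing its sprung ring over the pin end until it snaps shut, leaving the pin home. Do not ram the pin against the staple or crush the ring (keep every push well under 25 N), and leave the bowl, jar and hairbrush where they are.

Things in the scene. Friction and masses are not known exactly. Their poses are not given: they have to be found in the camera images.
- pin_grip (a point): Loose steel linchpin, about 250 g, flat on the ledge at the start. Point on its upright tab, the plate to grasp from above with fingers closing along y: 14 mm thick (y), 40 mm long (x), 44 mm tall (z). The point is midway along it, 22 mm above the pin's underside, 26 mm behind the shoulder's front face. x: along the pin to its tip; z up.
- pin_tip (a point): Centre of the pin's end face. The shank is square, 12 x 12 mm, and reaches 58 mm forward of the shoulder; its last 5 mm are a round nose tapering from 12 to 11 mm across. The shank's axis is 6 mm above the pin's underside and 16 mm below pin_grip. x points out of the tip.
- pin_shoulder (a point): Centre of the shank on the front face of the shoulder (a plate 6 mm thick, 34 mm wide, 24 mm high, that cannot pass the hole). x points to the tip.
- ring (a joint): Swing of the ring, rad. Starts open at 0 (raised 60 degrees from the tip direction); 1.05 = shut, the end bar crossing 11 mm beyond the pin's tip. Hinge axle on the shank's axis, 3 mm behind the shoulder's front face. An over-centre spring holds it open or shut: pressing the bar down takes up to about 8 N at the start, less later, and beyond about 0.55 it snaps shut by itself.
- ring_bar (a point): Centre of the ring's end bar, 72 mm from the hinge axle. The ring is wire 5.6 mm thick, 68 mm wide between the centres of its legs, which pass outside the lugs; the bar is straight for 48 mm. x points from the hinge to the bar. Pressing the bar straight down can drag the pin back out; pushing it forward (along the pin) from inside the raised ring swings it too and keeps the pin home.
- staple_mouth (a point): Nominal mouth of the staple's rectangular hole (14.5 mm wide, 16 mm high), front face of its near lug, 60 mm above the ledge. x: level push direction; y: level, to the lantern; z up. The staple is bolted through slots, so the real hole is fixed 5 to 14 mm to the -y side or to the +y side of this point: feel for it. x and z are true.
- bowl: Stainless steel bowl, 120 mm across, 50 mm high; origin at the centre of its underside. Leave alone.
- jar: White ceramic jar, 72 mm across, 85 mm high; origin at the centre of its underside. Leave alone.
- hairbrush: Orange plastic hairbrush, 210 mm long, 28 mm high, lying bristles down; origin on the ledge where handle and head meet, x towards the head. Leave alone.
- staple_exit (a point): Nominal hole exit, far face of the far lug, 48 mm along x from staple_mouth, same axes, same unknown sideways shift. Two lugs, each 54 mm wide, 8 mm thick, 78 mm tall, with the lantern's 6 mm tang (slightly larger hole) midway between; all share the shift. A plate 8 mm high lies under them.
- lantern (a point): Centre of the solar lantern, half-way up: yellow and clear, 92 mm across, 185 mm tall with its handle, fixed; joined to the staple by a strap 8 mm high. Keep clear.
Things that resemble listed ones, but are neither listed nor needed, are in the scene too. Leave any blue or purple look-alike of the part that bears pin_grip alone.

How it is judged (in metres and radians):
On the way, in this order (a step that is already met when the one before it is completed fails the run):
1. the pin is through both lugs with its shoulder home (within 5 mm of the near lug), its ring still open (x of pin_shoulder in the frame of staple_mouth between -0.005 and 0.004 m and y of pin_tip in the frame of staple_mouth between -0.019 and 0.019 m and z of pin_tip in the frame of staple_mouth between -0.006 and 0.006 m and angle between the x axis of pin_tip and the x axis of staple_mouth, either way round below 0.15 rad and value of joint ring below 0.35 rad), for 0.2 s.
2. the ring has been swung over the pin end and is shut (value of joint ring above 0.95 rad), for 0.2 s.
At the end, for the whole second after the job is handed in: The pin is through both lugs of the staple, level within 0.15 rad, its shoulder within 6 mm of the near lug, and its ring shut over the pin end (ring angle above 0.95 of 1.05 rad) (x of pin_shoulder in the frame of staple_mouth between -0.006 and 0.004 m and y of pin_tip in the frame of staple_mouth between -0.019 and 0.019 m and z of pin_tip in the frame of staple_mouth between -0.006 and 0.006 m and angle between the x axis of pin_tip and the x axis of staple_mouth, either way round below 0.15 rad and value of joint ring above 0.95 rad); the robot touches nothing.
It fails at once if the pin or its ring is rammed against the staple (over 25 N) (contact force between pin and staple above 25 N).
It fails at once if the fingers press the ring with over 25 N (contact force between ring and the fingers above 25 N).
It fails at once if the bowl, jar or hairbrush is moved more than 30 mm (distance of any of bowl, jar, hairbrush from where it was at the start of the episode above 0.03 m).
It also fails if it takes over 64 s, if anything falls off the work surface, if the arm or the gripper's body presses on something with over 40 N, if the wrist force passes 120 N, or if a joint passes its speed limit or range.

## Working session

There is one attempt and no reset: what is moved stays moved. The work goes in short steps, Python scripts to look and compute and a tool call to move; the robot and the scene stay as the last step left them, time stands still between calls to the robot, and variables do not carry over. Pictures are saved under pics/ and viewed, and the job is handed in when it is done.

Besides the shell and the picture viewer there is one more tool, called by a JSON object that holds its "method" and its "body", one argument or row to a line. carry_out: Moves the arm, as the interface text tells. Its arguments: {"type":"object","properties":{"targets":{"type":"array"},"squeeze":{"type":"number"}},"required":["targets"]}

```bash
mkdir -p pics; python3 - <<'E'
from rig import env,get_image
import cv2
for n in("side","top"):
    d=get_image(n); cv2.imwrite(f"pics/{n}0.png",d["img"][:,:,::-1]); print(n,d["fx"],d["fy"],d["cx"],d["cy"],d["rvec"],d["tvec"])
o=env.observe(); print(o, env.tip_reach)
E
```

```text
side 470.16578787818554 470.16578787818554 280.77058694370646 208.02654205170907 [ 0.95682994 -2.53621333  0.97856594] [0.48707952 0.32820538 0.9763073 ]
top 424.1016122758922 424.1016122758922 278.27714254381095 205.71600941586655 [ 2.12577785 -2.10515975  0.17098507] [0.06253858 0.61222448 0.96907744]
{'time_s': 0.1, 'q': array([-7.61075255e+01,  2.18367275e+01,  7.43797235e+01,  7.89331963e-04,
        8.38584842e+01, -1.23346428e+01]), 'qvel': array([ 0.02711018, -0.03080177, -0.19376783, -0.07702639, -0.06969645,
        0.0610991 ]), 'joint_efforts': array([ 2.10111524e-03, -4.49225235e+01, -2.31654185e+01, -2.36232536e-04,
        3.74124458e-03,  8.71474839e-06]), 'position': array([ 0.24301375, -0.49313465,  0.25278132]), 'tool_rot': array([[-8.97050010e-01, -3.00722256e-04,  4.41928941e-01],
       [-4.41928947e-01,  1.27289555e-03, -8.97049155e-01],
       [-2.92766737e-04, -9.99999145e-01, -1.27474884e-03]]), 'ft_force': array([-0.01944306,  0.50165829,  0.63675371]), 'wrist_torque': array([-0.03369752,  0.01507708, -0.0140737 ]), 'grip_width': 0.08517348016755011} 0.022
```

View pics/side0.png

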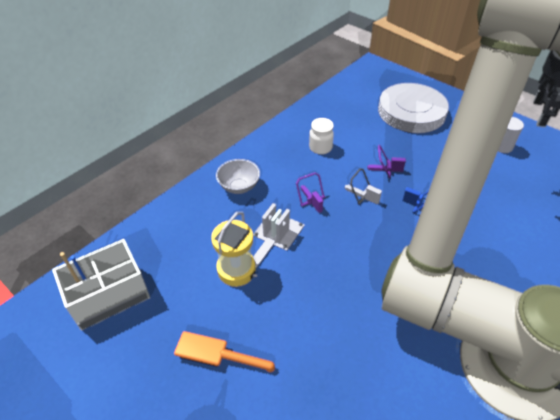

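View pics/top0.png

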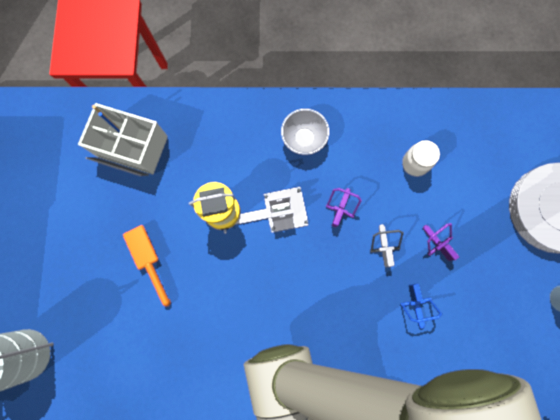

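The top view shows pin-like parts at (387,245) grey, (342,207) purple, (440,243) purple and (418,305) blue. The grey steel one fits, because the others are the coloured look-alikes. I'll confirm it enlarged.

```bash
python3 - <<'E'
import cv2,numpy as np
t=cv2.imread("pics/top0.png");s=cv2.imread("pics/side0.png")
a=cv2.resize(t[215:275,360:420],(390,390),interpolation=cv2.INTER_CUBIC)
b=cv2.resize(t[180:240,235:315],(400,300),interpolation=cv2.INTER_CUBIC)
c=cv2.resize(s[155:215,335:395],(390,390),interpolation=cv2.INTER_CUBIC)
d=cv2.resize(s[190:270,235:315],(390,390),interpolation=cv2.INTER_CUBIC)
cv2.imwrite("pics/c1.png",np.hstack([a,c])); cv2.imwrite("pics/c2.png",np.hstack([cv2.copyMakeBorder(b,0,90,0,0,0),d]))
E
```

```text
(no output)
```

View pics/c1.png

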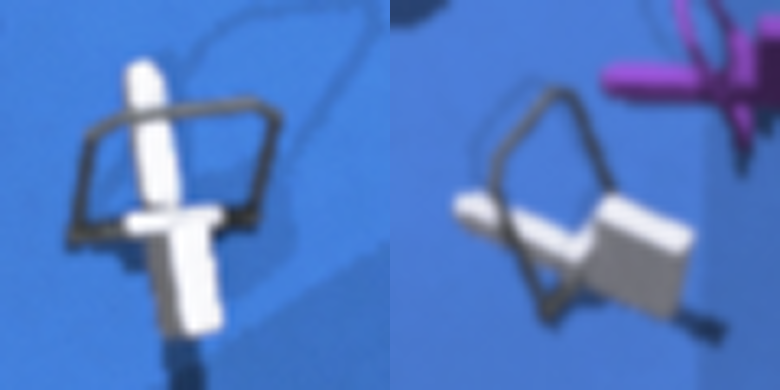

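View pics/c2.png

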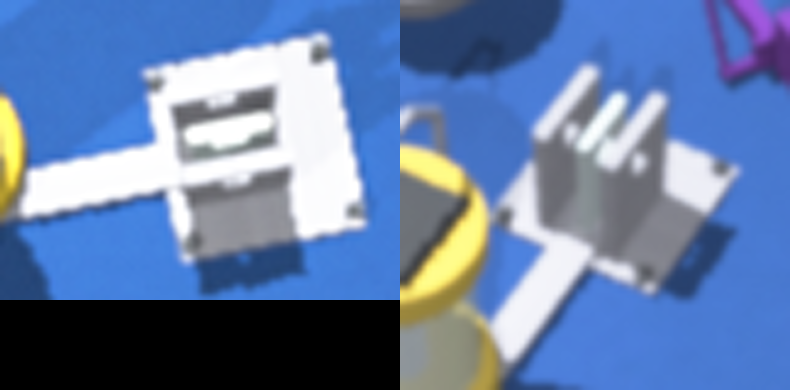

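The crop confirms the grey steel pin with its dark raised ring. The staple crop shows the two lugs, the tang and bright hole spots. Next I turn these pixels into positions.

```bash
cat > h.py <<'E'
import numpy as np,cv2
from rig import env,get_image
CAL={"side":(470.16578787818554,280.77058694370646,208.02654205170907,[0.95682994,-2.53621333,0.97856594],[0.48707952,0.32820538,0.9763073]),
"top":(424.1016122758922,278.27714254381095,205.71600941586655,[2.12577785,-2.10515975,0.17098507],[0.06253858,0.61222448,0.96907744])}
def ray(n,u,v):
    f,cx,cy,r,t=CAL[n]; R=cv2.Rodrigues(np.array(r))[0]
    return -R.T@np.array(t), R.T@np.array([(u-cx)/f,(v-cy)/f,1])
def pl(n,u,v,z):
    c,d=ray(n,u,v); return c+d*(z-c[2])/d[2]
def two(a,b):
    c1,d1=ray("side",*a);c2,d2=ray("top",*b)
    s=np.linalg.lstsq(np.c_[d1,-d2],c2-c1,rcond=None)[0]
    p,q=c1+s[0]*d1,c2+s[1]*d2
    return (p+q)/2,np.linalg.norm(p-q)
def proj(n,P):
    f,cx,cy,r,t=CAL[n]
    return cv2.projectPoints(np.atleast_2d(np.float64(P)),np.array(r),np.array(t),np.array([[f,0,cx],[0,f,cy],[0,0,1.]]),None)[0][:,0]
E
python3 - <<'E'
from h import *
np.set_printoptions(precision=4,suppress=True)
A=lambda x,y:(360+x/6.5,215+y/6.5)
B=lambda x,y:(235+x/5,180+y/5)
C=lambda x,y:(335+(x-390)/6.5,155+y/6.5)
D=lambda x,y:(235+(x-400)/4.875,190+y/4.875)
print("cams",ray("side",0,0)[0],ray("top",0,0)[0])
print("tab top front-left/right, back",*[pl("top",*A(*p),.044) for p in[(170,228),(208,222),(183,335),(220,326)]])
print("tab side",*[pl("side",*C(*p),.044) for p in[(598,205),(620,192),(693,232),(682,250)]])
print("tip top",pl("top",*A(142,65),.009),"side",pl("side",*C(460,205),.009))
print("shoulder top",*[pl("top",*A(*p),.024) for p in[(126,222),(222,212)]])
print("staple lug tops z.078 (top)");
for p in[(172,103),(278,85),(180,175),(292,157)]: print(pl("top",*B(*p),.078))
print("side lug tops")
for p in[(535,135),(592,68),(600,160),(660,97)]: print(pl("side",*D(*p),.078))
print("plate corners top",*[pl("top",*B(*p),.008) for p in[(145,75),(322,38),(365,225),(187,262)]])
print("plate corners side",*[pl("side",*D(*p),.008) for p in[(738,170),(652,290),(498,218)]])
print("hole",pl("side",*D(640,160),.06),pl("side",*D(572,130),.06))
c,d=ray("side",*D(640,160))
print("lantern top",pl("top",213,197,.17))
E
```

```text
cams [0.0881 0.6302 0.9451] [0.4249 0.0452 1.0655]
tab top front-left/right, back [ 0.5081 -0.1904  0.044 ] [ 0.5105 -0.2044  0.044 ] [ 0.4692 -0.1938  0.044 ] [ 0.4726 -0.2074  0.044 ]
tab side [ 0.5101 -0.194   0.044 ] [ 0.5076 -0.2064  0.044 ] [ 0.4718 -0.2068  0.044 ] [ 0.4695 -0.1951  0.044 ]
tip top [ 0.5734 -0.1899  0.009 ] side [ 0.5713 -0.1869  0.009 ]
shoulder top [ 0.5118 -0.1787  0.024 ] [ 0.5159 -0.2147  0.024 ]
staple lug tops z.078 (top)
[0.6199 0.0892 0.078 ]
[0.629 0.039 0.078]
[0.5853 0.0849 0.078 ]
[0.5943 0.0321 0.078 ]
side lug tops
[0.625  0.0944 0.078 ]
[0.6341 0.0414 0.078 ]
[0.5894 0.0852 0.078 ]
[0.5945 0.0336 0.078 ]
plate corners top [0.6482 0.1064 0.008 ] [0.6681 0.0162 0.008 ] [ 0.572  -0.0056  0.008 ] [0.5525 0.0836 0.008 ]
plate corners side [ 0.5696 -0.0022  0.008 ] [0.5516 0.0888 0.008 ] [0.6435 0.1064 0.008 ]
hole [0.5845 0.0605 0.06  ] [0.6241 0.0683 0.06  ]
lantern top [0.6087 0.2074 0.17  ]
```

```bash
python3 - <<'E'
import cv2,numpy as np
t=cv2.imread("pics/top0.png");s=cv2.imread("pics/side0.png")
b=cv2.resize(t[185:235,260:310],(400,400),interpolation=cv2.INTER_CUBIC)
d=cv2.resize(s[200:250,255:305],(400,400),interpolation=cv2.INTER_CUBIC)
cv2.imwrite("pics/c3.png",np.hstack([b,d]))
E
```

```text
(no output)
```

View pics/c3.png

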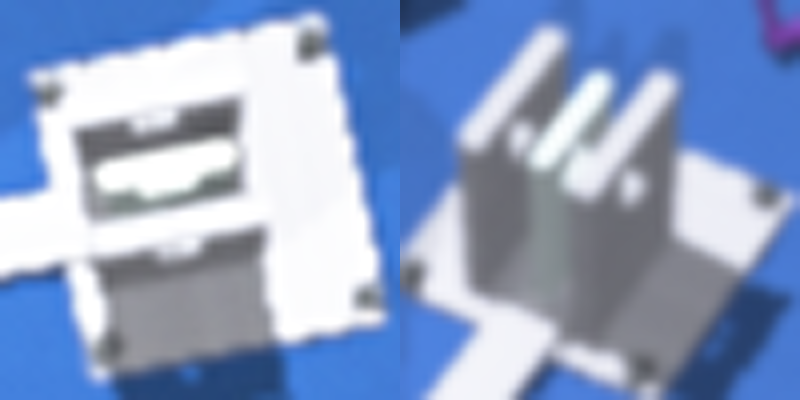

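```bash
python3 - <<'E'
from h import *
np.set_printoptions(precision=4,suppress=True)
B=lambda x,y:(260+x/8,185+y/8)
D=lambda x,y:(255+(x-400)/8,200+y/8)
def ax(p,q):
    d=p-q; return np.degrees(np.arctan2(-d[0],d[1])),np.linalg.norm(d),(p+q)/2
print("near top",ax(pl("top",*B(88,256),.078),pl("top",*B(268,227),.078)))
print("far top",ax(pl("top",*B(75,128),.078),pl("top",*B(242,98),.078)))
print("near side",ax(pl("side",*D(603,200),.078),pl("side",*D(680,82),.078)))
print("far side",ax(pl("side",*D(478,152),.078),pl("side",*D(568,38),.078)))
print("plate front top",ax(pl("top",*B(100,378),.008),pl("top",*B(385,320),.008)), "back", ax(pl("top",*B(30,75),.008),pl("top",*B(322,12),.008)))
print("hole bottom z.052 top",pl("top",*B(180,247),.052),pl("top",*B(155,121),.052))
print("hole side",pl("side",*D(633,186),.06),pl("side",*D(521,138),.06))
E
```

```text
near top (np.float64(9.743949148337723), np.float64(0.05375294656065029), array([0.585 , 0.0584, 0.078 ]))
far top (np.float64(10.814989603254292), np.float64(0.050385423944833266), array([0.6236, 0.0645, 0.078 ]))
near side (np.float64(14.919176953389954), np.float64(0.053456157544711586), array([0.5838, 0.0576, 0.078 ]))
far side (np.float64(11.542910409656248), np.float64(0.05447739388914276), array([0.6237, 0.0675, 0.078 ]))
plate front top (np.float64(12.092119888717646), np.float64(0.09128427960449699), array([0.5624, 0.0387, 0.008 ])) back (np.float64(12.865607755382761), np.float64(0.09537757488401734), array([0.6604, 0.0606, 0.008 ]))
hole bottom z.052 top [0.5876 0.0581 0.052 ] [0.6264 0.0661 0.052 ]
hole side [0.5838 0.0617 0.06  ] [0.6231 0.07   0.06  ]
```

The grasp point is about (0.490, -0.200) with yaw about 6.5°. The hole is about (0.584, 0.059) with yaw about 12°. First I move above the pin.

{"method": "carry_out", "body": {
  "targets": [
    [[0,82,98,-33,0,0,-6.5],[0,165,195,-67,0,0,-13],[0,247,293,-100,0,0,-19.7],[0,247,293,-100,0,0,-19.7],[0,247,293,-100,0,0,-19.7],[0,247,293,-100,0,0,-19.7],[0,247,293,-100,0,0,-19.7],[0,247,293,-100,0,0,-19.7],[0,247,293,-100,0,0,-19.7],[0,247,293,-100,0,0,-19.7],[0,247,293,-100,0,0,-19.7],[0,247,293,-100,0,0,-19.7],[0,247,293,-100,0,0,-19.7],[0,247,293,-100,0,0,-19.7]]
  ],
  "squeeze": 40
}}

```text
time_s: 1.27
position: [0.4897, -0.2012, 0.1536]
tool_rot: [[-0.994, 0.0, 0.112], [-0.112, -0.0, -0.994], [-0.0, -1.0, 0.0]]
ft_force: [-0.4, -0.5, 0.1]
grip_width: 0.0852
```

```bash
python3 - <<'E'
from h import *
for n in("side","top"): cv2.imwrite(f"pics/{n}1.png",get_image(n)["img"][:,:,::-1])
o=env.observe(); print(o['time_s'],o['position'],o['tool_rot'],o['ft_force'],o['q'])
s=cv2.imread("pics/side1.png")[60:260,280:480];t=cv2.imread("pics/top1.png")[160:360,300:500]
cv2.imwrite("pics/v1.png",cv2.resize(np.hstack([t,s]),(800,400)))
E
```

```text
1.3667 [ 0.48962851 -0.20129295  0.15360849] [[-9.93698929e-01  3.29552249e-04  1.12081804e-01]
 [-1.12081912e-01 -3.28269187e-04 -9.93698917e-01]
 [-2.90682710e-04 -9.99999892e-01  3.63137586e-04]] [0.25073733 0.07142369 0.45429746] [-3.51699541e+01  2.52665297e+01  8.66927782e+01 -4.85164900e-03
  6.80144234e+01  4.83965214e+01]
```

View pics/v1.png

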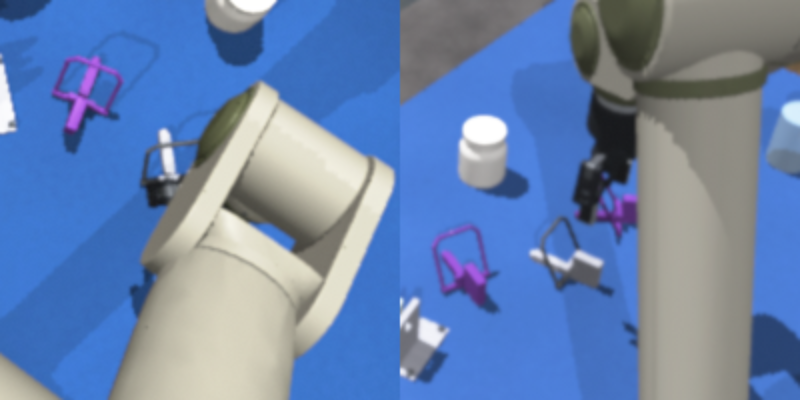

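The views show the pin clear beneath the gripper, with its tab between the finger planes. I go down and close.

{"method": "carry_out", "body": {
  "targets": [
    [[0,0,0,-40,0,0,0],[0,0,0,-80,0,0,0],[0,0,0,-105,0,0,0],[0,0,0,-118,0,0,0],[0,0,0,-124,0,0,0],[0,0,0,-124,0,0,0],[0.5,0,0,-124,0,0,0],[0.6,0,0,-124,0,0,0],[0.7,0,0,-124,0,0,0],[0.8,0,0,-124,0,0,0],[1,0,0,-124,0,0,0],[1,0,0,-124,0,0,0],[1,0,0,-124,0,0,0],[1,0,0,-124,0,0,0],[1,0,0,-124,0,0,0]]
  ],
  "squeeze": 40
}}

```text
time_s: 2.62
position: [0.4902, -0.2003, 0.0298]
tool_rot: [[-0.994, 0.0, 0.114], [-0.114, -0.0, -0.994], [-0.0, -1.0, 0.0]]
ft_force: [-0.7, 2.2, 5.0]
grip_width: 0.0136
```

{"method": "carry_out", "body": {
  "targets": [
    [[1,0,0,20,0,0,0],[1,0,0,60,0,0,0],[1,0,0,100,0,0,0],[1,0,0,130,0,0,0],[1,0,0,130,0,0,0],[1,0,0,130,0,0,0],[1,0,0,130,0,0,0]]
  ],
  "squeeze": 60
}}

```text
time_s: 3.2
position: [0.4894, -0.1999, 0.1581]
tool_rot: [[-0.994, -0.002, 0.114], [-0.114, 0.001, -0.994], [0.002, -1.0, -0.002]]
ft_force: [-0.6, -0.7, -2.2]
grip_width: 0.0132
```

```bash
python3 - <<'E'
from h import *
for n in("side","top"): cv2.imwrite(f"pics/{n}2.png",get_image(n)["img"][:,:,::-1])
o=env.observe(); print(o['time_s'],o['position'],o['ft_force'],o['grip_width'])
p=o['position']; print(proj("side",p),proj("top",p))
s=cv2.imread("pics/side2.png")[60:260,280:480];t=cv2.imread("pics/top2.png")[160:360,300:500]
cv2.imwrite("pics/v2.png",cv2.resize(np.hstack([t,s]),(800,400),interpolation=cv2.INTER_CUBIC))
E
```

```text
3.3 [ 0.48942925 -0.19994819  0.15758252] [ 0.38955811 -0.28348909 -3.15072638] 0.013193217351165928
[[381.15829967 157.13727171]] [[403.25618742 254.7095787 ]]
```

View pics/v2.png

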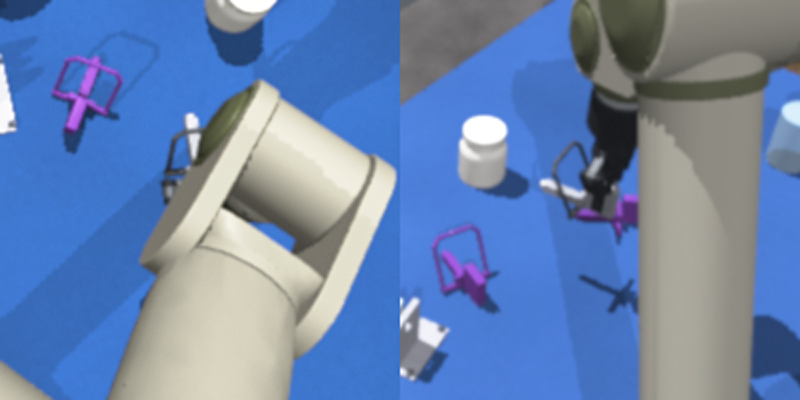

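The pin is held level with its ring raised. I carry it to a stand-off about 25 mm before the near lug and then lower it to hole height.

{"method": "carry_out", "body": {
  "targets": [
    [[1,-2,40,0,0,0,1],[1,-4,80,0,0,0,2],[1,-6,120,0,0,0,3],[1,-8,160,0,0,0,4],[1,-10,200,0,0,0,5],[1,-12,225,0,0,0,5.5],[1,-12,235,0,0,0,5.5],[1,-12,235,-35,0,0,5.5],[1,-12,235,-60,0,0,5.5],[1,-12,235,-75,0,0,5.5],[1,-12,235,-75,0,0,5.5],[1,-12,235,-75,0,0,5.5],[1,-12,235,-75,0,0,5.5],[1,-12,235,-75,0,0,5.5]]
  ]
}}

```text
time_s: 4.47
position: [0.4787, 0.0343, 0.0852]
tool_rot: [[-0.978, 0.002, 0.208], [-0.208, -0.0, -0.978], [-0.002, -1.0, 0.001]]
ft_force: [0.6, -0.8, -1.9]
grip_width: 0.0135
```

```bash
python3 - <<'E'
from h import *
for n in("side","top"): cv2.imwrite(f"pics/{n}3.png",get_image(n)["img"][:,:,::-1])
o=env.observe(); print(o['time_s'],o['position'],o['ft_force'],o['grip_width'])
s=cv2.imread("pics/side3.png")[180:260,240:320];t=cv2.imread("pics/top3.png")[180:260,240:320]
cv2.imwrite("pics/v3.png",cv2.resize(np.hstack([t,s]),(800,400),interpolation=cv2.INTER_CUBIC))
E
```

```text
4.5667 [0.47849819 0.03443993 0.08515299] [-0.39826226  0.10559413 -1.74531624] 0.01342782798484183
```

View pics/v3.png

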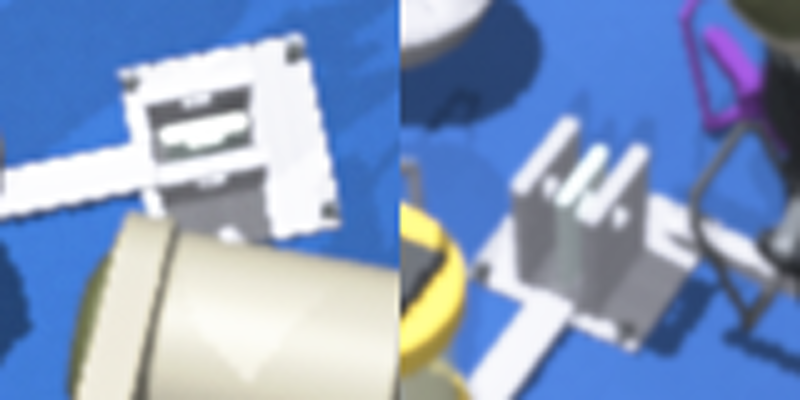

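```bash
python3 - <<'E'
from h import *
np.set_printoptions(precision=4,suppress=True)
s=cv2.imread("pics/side3.png")[205:240,270:310];t=cv2.imread("pics/top3.png")[205:235,262:302]
cv2.imwrite("pics/v4.png",np.hstack([cv2.resize(t,(400,300),interpolation=cv2.INTER_CUBIC),cv2.resize(s,(343,300),interpolation=cv2.INTER_CUBIC)]))
x=np.array([.978,.208,0]);y=np.array([-.208,.978,0])
f=lambda P:(P@x,P@y)
o=env.observe()['position'];print(f(o))
print("exp tip px", proj("top",o+.084*x+[0,0,-.0238+.006]),proj("side",o+.084*x+[0,0,-.0178]))
E
```

```text
(np.float64(0.4751347397003088), np.float64(-0.06584536980276161))
exp tip px [[284.926 226.079]] [[293.8847 223.7566]]
```

View pics/v4.png

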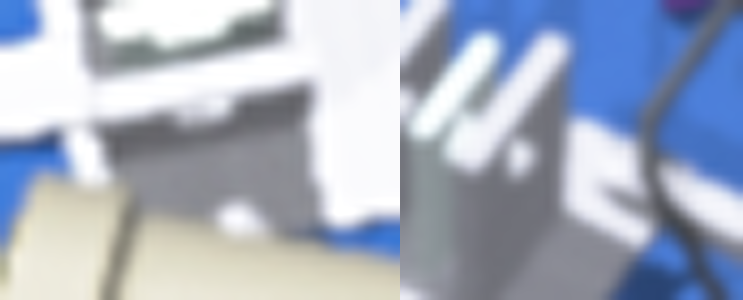

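```bash
python3 - <<'E'
from h import *
np.set_printoptions(precision=4,suppress=True)
x=np.array([.978,.208,0]);y=np.array([-.208,.978,0])
f=lambda P:np.array((P@x,P@y))
print("tip",f(pl("top",285.8,225.7,.066)),"hole",f(pl("top",282.5,216,.053)),f(pl("top",282.5,215,.053)))
for n in("side","top"):
  print(n,proj(n,np.array([.584*x+l*y+[0,0,.06] for l in(-.067,-.065,-.063)])))
t=cv2.imread("pics/top3.png").astype(int)
print(t[223:230,280:292].min(axis=2)); print(t[212:219,274:292].min(axis=2))
E
```

```text
tip [ 0.5598 -0.0681] hole [ 0.5863 -0.0653] [ 0.5887 -0.0658]
side [[285.2698 221.66  ]
 [284.8777 222.195 ]
 [284.4847 222.7311]]
top [[283.3517 216.3774]
 [282.535  216.5419]
 [281.7183 216.7065]]
[[140 139 138 139 140 141 143 141 140 140 141 141]
 [140 138 139 138 142 149 150 144 140 140 141 140]
 [141 137 139 149 175 197 190 160 141 139 140 140]
 [149 147 150 174 226 245 234 196 157 142 139 141]
 [164 161 160 178 224 242 236 219 185 151 136 133]
 [178 176 173 176 192 211 209 202 187 159 140 125]
 [188 187 184 183 183 183 182 181 179 168 160 156]]
[[197 210 222 234 245 248 249 250 252 254 254 254 253 253 254 254 251 243]
 [248 249 251 252 253 253 253 252 251 251 251 250 242 233 228 217 197 175]
 [254 254 253 252 252 252 249 241 236 236 227 202 174 159 147 134 121 113]
 [253 252 248 235 226 221 221 217 224 236 222 155 115 108 107 104 102 102]
 [214 202 188 161 151 168 197 195 197 199 173 125 103 102 103 103 104 109]
 [132 122 116 110 110 128 152 147 142 132 118 106 107 106 109 111 113 124]
 [102 101 102 102 102 106 111 112 111 109 109 114 120 123 125 130 133 135]]
```

The top view puts the pin tip at (285.3,225) and the hole at (282,216). The tip is about 2.5 mm too far to -y, so I correct that and approach to about 6 mm from the lug.

{"method": "carry_out", "body": {
  "targets": [
    [[1,0,2.5,0,0,0,0],[1,5,3.5,0,0,0,0],[1,10,4.5,0,0,0,0],[1,15,5.7,0,0,0,0],[1,17,6.2,0,0,0,0],[1,17,6.2,0,0,0,0],[1,17,6.2,0,0,0,0]]
  ]
}}

```text
time_s: 5.15
position: [0.4951, 0.0409, 0.0842]
tool_rot: [[-0.978, -0.0, 0.209], [-0.209, 0.0, -0.978], [0.0, -1.0, -0.0]]
ft_force: [-0.1, -0.8, -2.6]
grip_width: 0.013
```

```bash
python3 - <<'E'
from h import *
for n in("side","top"): cv2.imwrite(f"pics/{n}5.png",get_image(n)["img"][:,:,::-1])
o=env.observe(); print(o['time_s'],o['position'],o['ft_force'],o['grip_width'])
s=cv2.imread("pics/side5.png")[200:240,265:305];t=cv2.imread("pics/top5.png")[200:240,262:302]
cv2.imwrite("pics/v5.png",cv2.resize(np.hstack([t,s]),(800,400),interpolation=cv2.INTER_CUBIC))
E
```

```text
5.25 [0.49488599 0.04084739 0.08423096] [ 0.24909995  0.35283226 -2.07937054] 0.01321787607225024
```

View pics/v5.png

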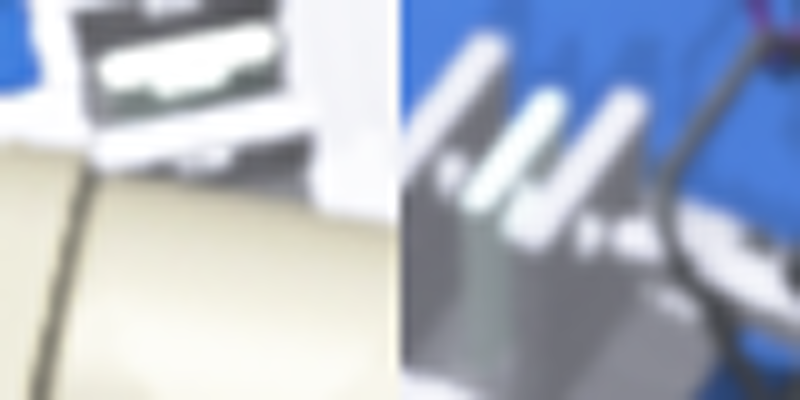

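The side crop shows the tip at (615,235) just before the hole at (592,235), and they look about aligned. I feel forward gently.

{"method": "carry_out", "body": {
  "targets": [
    [[1,2,0.4,0,0,0,0],[1,4,0.8,0,0,0,0],[1,6,1.3,0,0,0,0],[1,7,1.5,0,0,0,0],[1,8,1.7,0,0,0,0],[1,8,1.7,0,0,0,0]]
  ]
}}

```text
time_s: 5.75
position: [0.5033, 0.0426, 0.0843]
tool_rot: [[-0.978, 0.0, 0.208], [-0.208, -0.0, -0.978], [-0.0, -1.0, 0.0]]
ft_force: [1.4, 0.2, -2.7]
grip_width: 0.0136
```

{"method": "carry_out", "body": {
  "targets": [
    [[1,1,0.2,0,0,0,0],[1,2,0.4,0,0,0,0],[1,3,0.6,0,0,0,0],[1,3,0.6,0,0,0,0]]
  ]
}}

```text
time_s: 6.08
position: [0.5063, 0.0431, 0.0843]
tool_rot: [[-0.978, 0.0, 0.208], [-0.208, -0.0, -0.978], [-0.0, -1.0, 0.0]]
ft_force: [0.4, -0.4, -1.9]
grip_width: 0.0132
```

{"method": "carry_out", "body": {
  "targets": [
    [[1,1,0.2,0,0,0,0],[1,2,0.4,0,0,0,0],[1,3,0.6,0,0,0,0],[1,3,0.6,0,0,0,0]]
  ]
}}

```text
time_s: 6.42
position: [0.5093, 0.0436, 0.0843]
tool_rot: [[-0.978, 0.0, 0.208], [-0.208, -0.0, -0.978], [-0.0, -1.0, 0.0]]
ft_force: [0.4, -2.6, -3.3]
grip_width: 0.0129
```

```bash
python3 - <<'E'
from h import *
for n in("side",): cv2.imwrite(f"pics/{n}6.png",get_image(n)["img"][:,:,::-1])
o=env.observe(); print(o['time_s'],o['position'],o['ft_force'],o['grip_width'])
s=cv2.imread("pics/side6.png")[200:240,265:305]
cv2.imwrite("pics/v6.png",cv2.resize(s,(500,500),interpolation=cv2.INTER_CUBIC))
E
```

```text
6.4667 [0.50923273 0.04362102 0.08427503] [-0.34282652 -1.30171546 -3.08598567] 0.01340397443197406
```

View pics/v6.png

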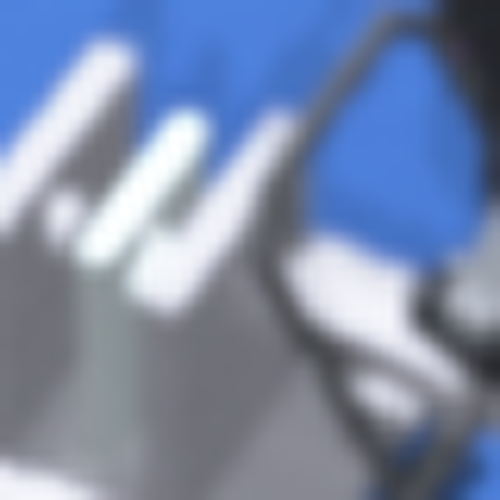

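The tip has hidden the hole spot and the axial force is nil, so it has entered. I continue in small strides.

{"method": "carry_out", "body": {
  "targets": [
    [[1,1,0.0,0,0,0,0],[1,2,0.1,0,0,0,0],[1,3,0.3,0,0,0,0],[1,4,0.5,0,0,0,0],[1,5,0.7,0,0,0,0],[1,6,0.9,0,0,0,0],[1,6,0.9,0,0,0,0]]
  ]
}}

```text
time_s: 7.05
position: [0.5153, 0.0447, 0.0843]
tool_rot: [[-0.978, 0.0, 0.209], [-0.209, 0.0, -0.978], [-0.0, -1.0, 0.0]]
ft_force: [-0.1, -0.9, -3.0]
grip_width: 0.0133
```

{"method": "carry_out", "body": {
  "targets": [
    [[1,1,0.2,0,0,0,0],[1,2,0.4,0,0,0,0],[1,3,0.6,0,0,0,0],[1,4,0.8,0,0,0,0],[1,5,1.1,0,0,0,0],[1,6,1.3,0,0,0,0],[1,7,1.5,0,0,0,0],[1,8,1.7,0,0,0,0],[1,8,1.7,0,0,0,0]]
  ]
}}

```text
time_s: 7.8
position: [0.5233, 0.0464, 0.0843]
tool_rot: [[-0.978, 0.0, 0.208], [-0.208, 0.0, -0.978], [-0.0, -1.0, -0.0]]
ft_force: [-0.5, 0.1, -2.5]
grip_width: 0.0133
```

```bash
python3 - <<'E'
from h import *
for n in("side","top"): cv2.imwrite(f"pics/{n}7.png",get_image(n)["img"][:,:,::-1])
o=env.observe(); print(o['time_s'],o['position'],o['ft_force'],o['wrist_torque'],o['grip_width'])
s=cv2.imread("pics/side7.png")[195:245,260:310];t=cv2.imread("pics/top7.png")[185:235,257:307]
cv2.imwrite("pics/v7.png",cv2.resize(np.hstack([t,s]),(800,400),interpolation=cv2.INTER_CUBIC))
E
```

```text
7.9 [0.52320731 0.04636347 0.08434434] [ 0.77306858  0.25060326 -2.50568156] [-0.05831877  0.02290818  0.01725513] 0.012925231347103553
```

View pics/v7.png

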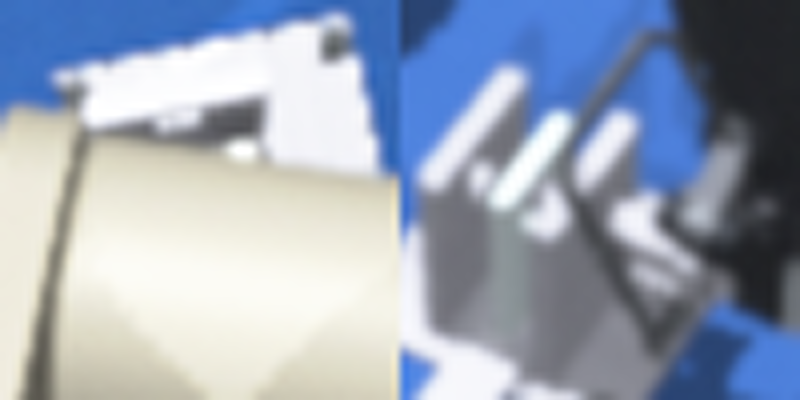

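The side view shows the shank at (545,215) emerging between the near lug and the tang, with the ring leg outside the lug. I continue.

{"method": "carry_out", "body": {
  "targets": [
    [[1,1,0.2,0,0,0,0],[1,2,0.4,0,0,0,0],[1,3,0.6,0,0,0,0],[1,4,0.8,0,0,0,0],[1,5,1.1,0,0,0,0],[1,6,1.3,0,0,0,0],[1,6,1.3,0,0,0,0]]
  ]
}}

```text
time_s: 8.48
position: [0.5293, 0.0477, 0.0843]
tool_rot: [[-0.978, 0.0, 0.208], [-0.208, 0.0, -0.978], [-0.0, -1.0, -0.0]]
ft_force: [-0.1, -0.0, -2.8]
grip_width: 0.0132
```

{"method": "carry_out", "body": {
  "targets": [
    [[1,1,0.2,0,0,0,0],[1,2,0.4,0,0,0,0],[1,3,0.6,0,0,0,0],[1,4,0.8,0,0,0,0],[1,5,1.1,0,0,0,0],[1,6,1.3,0,0,0,0],[1,6,1.3,0,0,0,0]]
  ]
}}

```text
time_s: 9.07
position: [0.5353, 0.049, 0.0843]
tool_rot: [[-0.978, 0.0, 0.208], [-0.208, 0.0, -0.978], [-0.0, -1.0, 0.0]]
ft_force: [-0.8, -0.3, -2.4]
grip_width: 0.0131
```

{"method": "carry_out", "body": {
  "targets": [
    [[1,1,0.2,0,0,0,0],[1,2,0.4,0,0,0,0],[1,3,0.6,0,0,0,0],[1,4,0.8,0,0,0,0],[1,5,1.1,0,0,0,0],[1,6,1.3,0,0,0,0],[1,6,1.3,0,0,0,0]]
  ]
}}

```text
time_s: 9.65
position: [0.5413, 0.0503, 0.0843]
tool_rot: [[-0.978, 0.0, 0.208], [-0.208, 0.0, -0.978], [-0.0, -1.0, 0.0]]
ft_force: [0.6, -0.0, -1.7]
grip_width: 0.0131
```

{"method": "carry_out", "body": {
  "targets": [
    [[1,1,0.2,0,0,0,0],[1,2,0.4,0,0,0,0],[1,3,0.6,0,0,0,0],[1,4,0.8,0,0,0,0],[1,5,1.1,0,0,0,0],[1,5,1.1,0,0,0,0]]
  ]
}}

```text
time_s: 10.15
position: [0.5463, 0.0514, 0.0843]
tool_rot: [[-0.978, 0.0, 0.208], [-0.208, 0.0, -0.978], [-0.0, -1.0, 0.0]]
ft_force: [-0.0, -0.8, -2.0]
grip_width: 0.0136
```

{"method": "carry_out", "body": {
  "targets": [
    [[1,1,0.2,0,0,0,0],[1,2,0.4,0,0,0,0],[1,3,0.6,0,0,0,0],[1,4,0.8,0,0,0,0],[1,5,1.1,0,0,0,0],[1,6,1.3,0,0,0,0],[1,7,1.5,0,0,0,0],[1,7,1.5,0,0,0,0]]
  ]
}}

```text
time_s: 10.82
position: [0.5533, 0.0528, 0.0843]
tool_rot: [[-0.978, 0.0, 0.208], [-0.208, -0.0, -0.978], [-0.0, -1.0, 0.0]]
ft_force: [1.1, -1.4, -2.5]
grip_width: 0.0131
```

```bash
python3 - <<'E'
from h import *
for n in("side","top"): cv2.imwrite(f"pics/{n}8.png",get_image(n)["img"][:,:,::-1])
o=env.observe(); print(o['time_s'],o['position'],o['ft_force'],o['wrist_torque'],o['grip_width'])
s=cv2.imread("pics/side8.png")[185:245,250:310];t=cv2.imread("pics/top8.png")[175:235,257:317]
cv2.imwrite("pics/v8.png",cv2.resize(np.hstack([t,s]),(800,400),interpolation=cv2.INTER_CUBIC))
E
```

```text
10.9167 [0.55330089 0.05281215 0.08433326] [ 0.97383985 -0.9941441  -3.7665229 ] [-0.20067858 -0.08121023 -0.02976241] 0.013633707414518297
```

View pics/v8.png

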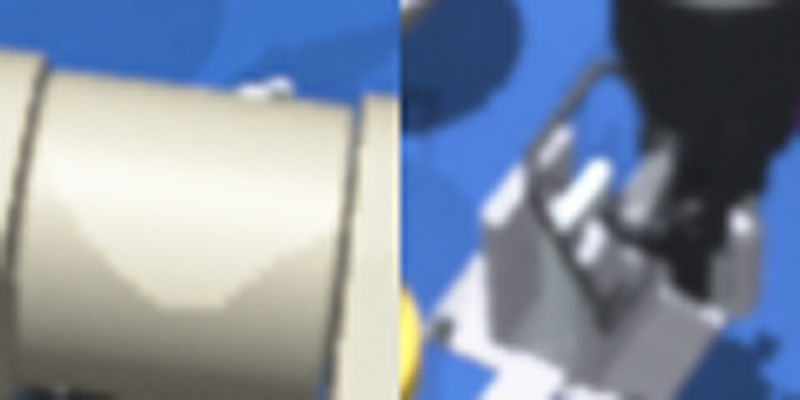

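{"method": "carry_out", "body": {
  "targets": [
    [[1,0.7,0.15,0,0,0,0],[1,1.4,0.3,0,0,0,0],[1,2.1,0.45,0,0,0,0],[1,2.8,0.6,0,0,0,0],[1,2.8,0.6,0,0,0,0]]
  ]
}}

```text
time_s: 11.33
position: [0.556, 0.0534, 0.0843]
tool_rot: [[-0.978, 0.0, 0.208], [-0.208, -0.0, -0.978], [-0.0, -1.0, 0.0]]
ft_force: [-0.4, -1.3, -3.0]
grip_width: 0.0133
```

{"method": "carry_out", "body": {
  "targets": [
    [[1,0.5,0.1,0,0,0,0],[1,1,0.2,0,0,0,0],[1,1,0.2,0,0,0,0]]
  ]
}}

```text
time_s: 11.58
position: [0.557, 0.0537, 0.0843]
tool_rot: [[-0.978, 0.0, 0.208], [-0.208, -0.0, -0.978], [-0.0, -1.0, 0.0]]
ft_force: [0.2, -2.0, -3.0]
grip_width: 0.0132
```

{"method": "carry_out", "body": {
  "targets": [
    [[1,0.5,0.1,0,0,0,0],[1,1,0.2,0,0,0,0],[1,1,0.2,0,0,0,0]]
  ]
}}

```text
time_s: 11.83
position: [0.558, 0.0539, 0.0843]
tool_rot: [[-0.978, 0.0, 0.208], [-0.208, 0.0, -0.978], [-0.0, -1.0, -0.0]]
ft_force: [0.3, -2.1, -2.8]
grip_width: 0.0134
```

{"method": "carry_out", "body": {
  "targets": [
    [[1,0.5,0.1,0,0,0,0],[1,1,0.2,0,0,0,0],[1,1,0.2,0,0,0,0]]
  ]
}}

```text
time_s: 12.08
position: [0.559, 0.0541, 0.0843]
tool_rot: [[-0.978, 0.0, 0.208], [-0.208, 0.0, -0.978], [-0.0, -1.0, -0.0]]
ft_force: [0.1, -1.3, -2.1]
grip_width: 0.0131
```

{"method": "carry_out", "body": {
  "targets": [
    [[1,0.5,0.1,0,0,0,0],[1,1,0.2,0,0,0,0],[1,1,0.2,0,0,0,0]]
  ]
}}

```text
time_s: 12.33
position: [0.5592, 0.0542, 0.0843]
tool_rot: [[-0.978, -0.002, 0.208], [-0.208, -0.0, -0.978], [0.002, -1.0, -0.0]]
ft_force: [-4.5, -3.0, -0.0]
grip_width: 0.0135
```

Contact at -4.5 N with TCP along-axis 0.558, which matches the expected home position. I check the picture.

```bash
python3 - <<'E'
from h import *
for n in("side","top"): cv2.imwrite(f"pics/{n}9.png",get_image(n)["img"][:,:,::-1])
o=env.observe(); print(o['time_s'],o['position'],o['ft_force'],o['wrist_torque'],o['grip_width'])
s=cv2.imread("pics/side9.png")[185:245,250:310];t=cv2.imread("pics/top9.png")[175:235,257:317]
cv2.imwrite("pics/v9.png",cv2.resize(np.hstack([t,s]),(800,400),interpolation=cv2.INTER_CUBIC))
x=np.array([.978,.208,0]);y=np.array([-.208,.978,0])
print("exp tip",proj("top",o['position']+.084*x+[0,0,-.024]), (proj("top",o['position']+.084*x+[0,0,-.024])-[257,175])*400/60)
E
```

```text
12.4333 [0.55919535 0.05420953 0.084302  ] [-4.13742864 -2.82983256  0.3954805 ] [-0.56472373  0.69070308 -0.16486685] 0.013469071512273195
exp tip [[277.08016389 193.38106008]] [[133.86775926 122.54040052]]
```

View pics/v9.png

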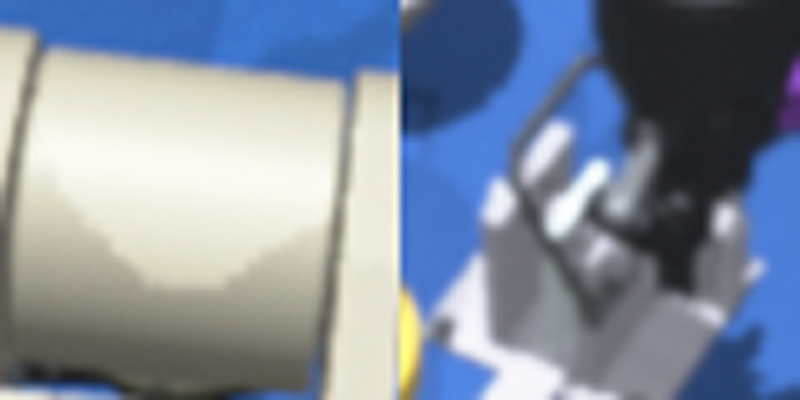

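The ring is still raised and the shoulder is against the lug. Now I release and rise.

{"method": "carry_out", "body": {
  "targets": [
    [[0.7,0,0,0,0,0,0],[0.6,0,0,0,0,0,0],[0.5,0,0,0,0,0,0],[0.5,0,0,0,0,0,0],[0.5,0,0,0,0,0,0],[0.5,0,0,0,0,0,0]]
  ]
}}

```text
time_s: 12.93
position: [0.56, 0.0543, 0.0844]
tool_rot: [[-0.978, 0.0, 0.208], [-0.208, 0.0, -0.978], [-0.0, -1.0, -0.0]]
ft_force: [0.8, 0.4, -0.7]
grip_width: 0.0425
```

{"method": "carry_out", "body": {
  "targets": [
    [[0.5,0,0,15,0,0,0],[0.5,0,0,40,0,0,0],[0.5,0,0,70,0,0,0],[0.5,-30,-6,90,0,0,0],[0.5,-60,-13,90,0,0,0],[0.5,-60,-13,90,0,0,0],[0.5,-60,-13,90,0,0,0]]
  ]
}}

```text
time_s: 13.52
position: [0.4991, 0.0412, 0.1749]
tool_rot: [[-0.978, 0.001, 0.208], [-0.208, -0.0, -0.978], [-0.001, -1.0, 0.0]]
ft_force: [0.7, -0.3, -0.6]
grip_width: 0.043
```

```bash
python3 - <<'E'
from h import *
for n in("side","top"): cv2.imwrite(f"pics/{n}10.png",get_image(n)["img"][:,:,::-1])
o=env.observe(); print(o['time_s'],o['position'],o['ft_force'],o['wrist_torque'],o['grip_width'])
s=cv2.imread("pics/side10.png")[175:245,250:320];t=cv2.imread("pics/top10.png")[175:245,247:317]
cv2.imwrite("pics/v10.png",cv2.resize(np.hstack([t,s]),(800,400),interpolation=cv2.INTER_CUBIC))
x=np.array([.978,.208,0]);y=np.array([-.208,.978,0])
b=(.584+.033)*x-.0655*y+[0,0,.122]; print(b,proj("side",b),(proj("side",b)-[250,175])*400/70+[400,0])
E
```

```text
13.6167 [0.50049437 0.04122425 0.17443994] [-0.92320474 -0.06545249 -0.50514212] [ 0.02684212 -0.00998453  0.00531655] 0.04238199611227948
[0.61705  0.064277 0.122   ] [[273.03796241 200.18062714]] [[531.6454995  143.88929797]]
```

View pics/v10.png

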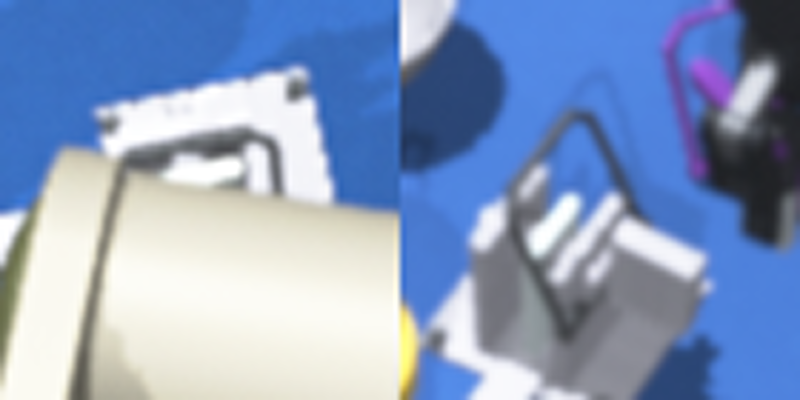

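The pin stays home with the ring raised. In the side crop the bar runs from (515,185) to (578,115). I triangulate the bar centre.

```bash
python3 - <<'E'
from h import *
np.set_printoptions(precision=4,suppress=True)
x=np.array([.978,.208,0]);y=np.array([-.208,.978,0])
p,e=two((275.2,200.9),(279.8,200)); print(p,e,p@x,p@y)
g=.597*x-.0655*y; print("entry TCP",g, "now cmd approx",env.observe()['position'])
E
```

```text
[0.612  0.0633 0.1225] 0.0015561786119638722 0.6116669237319623 -0.06539916496806683
entry TCP [0.5975 0.0601 0.    ] now cmd approx [0.5005 0.0412 0.1744]
```

{"method": "carry_out", "body": {
  "targets": [
    [[1,0,0,10,0,0,0],[1,25,5,10,0,0,0],[1,50,10,10,0,0,0],[1,75,14.5,10,0,0,0],[1,94.5,18.2,10,0,0,0],[1,94.5,18.2,10,0,0,0],[1,94.5,18.2,10,0,0,0],[1,94.5,18.2,0,0,0,0],[1,94.5,18.2,-10,0,0,0],[1,94.5,18.2,-20,0,0,0],[1,94.5,18.2,-20,0,0,0],[1,94.5,18.2,-20,0,0,0]]
  ]
}}

```text
time_s: 14.62
position: [0.5938, 0.0594, 0.1535]
tool_rot: [[-0.978, -0.002, 0.208], [-0.208, 0.0, -0.978], [0.002, -1.0, -0.001]]
ft_force: [0.2, 0.1, -0.4]
grip_width: 0.0
```

```bash
python3 - <<'E'
from h import *
for n in("side","top"): cv2.imwrite(f"pics/{n}11.png",get_image(n)["img"][:,:,::-1])
o=env.observe(); print(o['time_s'],o['position'],o['ft_force'],o['wrist_torque'],o['grip_width'])
s=cv2.imread("pics/side11.png")[155:245,240:330]
cv2.imwrite("pics/v11.png",cv2.resize(s,(560,560),interpolation=cv2.INTER_CUBIC))
E
```

```text
14.7167 [0.5944373  0.05939944 0.15461577] [-0.14111678 -0.68163704  0.00094958] [ 0.0118394  -0.00586366 -0.00837167] -0.00015095205898994768
```

View pics/v11.png

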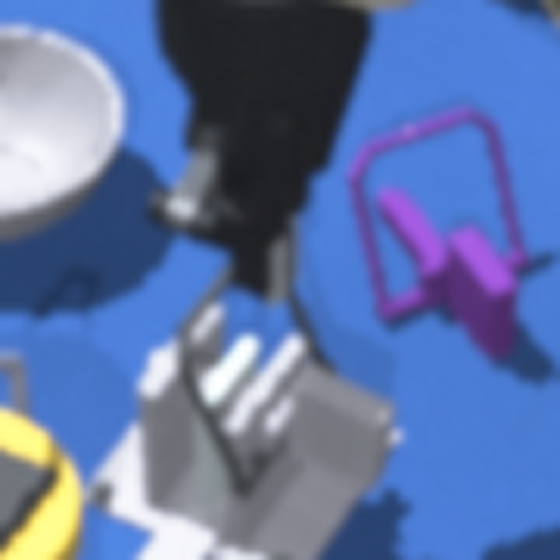

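The fingertips are above the ring opening, with the bar crossing at (210,300)-(240,270). I go down in steps and watch the force.

{"method": "carry_out", "body": {
  "targets": [
    [[1,0,0,-5,0,0,0],[1,0,0,-10,0,0,0],[1,0,0,-15,0,0,0],[1,0,0,-20,0,0,0],[1,0,0,-20,0,0,0]]
  ]
}}

```text
time_s: 15.13
position: [0.5939, 0.0595, 0.133]
tool_rot: [[-0.978, -0.002, 0.208], [-0.208, 0.0, -0.978], [0.002, -1.0, -0.001]]
ft_force: [0.3, 0.4, -0.3]
grip_width: -0.0003
```

{"method": "carry_out", "body": {
  "targets": [
    [[1,0,0,-5,0,0,0],[1,0,0,-10,0,0,0],[1,0,0,-15,0,0,0],[1,0,0,-20,0,0,0],[1,0,0,-25,0,0,0],[1,0,0,-25,0,0,0]]
  ]
}}

```text
time_s: 15.63
position: [0.5939, 0.0595, 0.1081]
tool_rot: [[-0.978, -0.002, 0.208], [-0.208, 0.0, -0.978], [0.002, -1.0, -0.001]]
ft_force: [-0.0, -0.0, 0.3]
grip_width: -0.0001
```

```bash
python3 - <<'E'
from h import *
for n in("side","top"): cv2.imwrite(f"pics/{n}12.png",get_image(n)["img"][:,:,::-1])
o=env.observe(); print(o['time_s'],o['position'],o['ft_force'],o['wrist_torque'],o['grip_width'])
s=cv2.imread("pics/side12.png")[175:245,240:310]
cv2.imwrite("pics/v12.png",cv2.resize(s,(560,560),interpolation=cv2.INTER_CUBIC))
E
```

```text
15.7333 [0.59436567 0.05942809 0.10915085] [-0.20593635  1.32784078 -0.0597528 ] [ 0.04562395 -0.02366357  0.00334604] 0.00019434871953242762
```

View pics/v12.png

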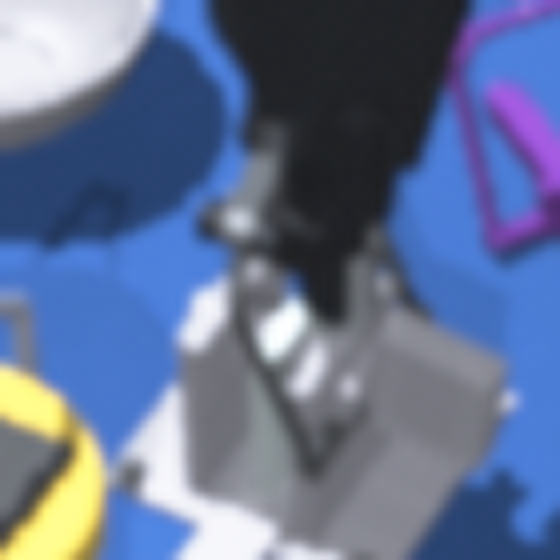

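The finger is inside the ring with no contact. I push the bar forward along the pin.

{"method": "carry_out", "body": {
  "targets": [
    [[1,1,0.2,0,0,0,0],[1,2,0.4,0,0,0,0],[1,3,0.6,0,0,0,0],[1,4,0.8,0,0,0,0],[1,5,1.1,0,0,0,0],[1,6,1.3,0,0,0,0],[1,6,1.3,0,0,0,0]]
  ]
}}

```text
time_s: 16.32
position: [0.6005, 0.0608, 0.1093]
tool_rot: [[-0.978, -0.0, 0.208], [-0.208, 0.0, -0.978], [0.0, -1.0, -0.0]]
ft_force: [-0.4, 0.1, 0.1]
grip_width: 0.0001
```

{"method": "carry_out", "body": {
  "targets": [
    [[1,1,0.2,0,0,0,0],[1,2,0.4,0,0,0,0],[1,3,0.6,0,0,0,0],[1,4,0.8,0,0,0,0],[1,4,0.8,0,0,0,0]]
  ]
}}

```text
time_s: 16.73
position: [0.6046, 0.0616, 0.1093]
tool_rot: [[-0.978, 0.0, 0.208], [-0.208, -0.0, -0.978], [-0.0, -1.0, 0.0]]
ft_force: [-0.2, 0.2, -0.3]
grip_width: -0.0003
```

{"method": "carry_out", "body": {
  "targets": [
    [[1,1,0.2,0,0,0,0],[1,2,0.4,0,0,0,0],[1,3,0.6,0,0,0,0],[1,4,0.8,0,0,0,0],[1,4,0.8,0,0,0,0]]
  ]
}}

```text
time_s: 17.15
position: [0.6079, 0.0624, 0.1089]
tool_rot: [[-0.978, -0.002, 0.208], [-0.208, -0.0, -0.978], [0.002, -1.0, -0.0]]
ft_force: [-4.1, -1.5, -1.9]
grip_width: 0.0001
```

{"method": "carry_out", "body": {
  "targets": [
    [[1,1,0.2,0,0,0,0],[1,2,0.4,0,0,0,0],[1,3,0.6,0,0,0,0],[1,3,0.6,0,0,0,0]]
  ]
}}

```text
time_s: 17.48
position: [0.6109, 0.0629, 0.1088]
tool_rot: [[-0.978, -0.002, 0.208], [-0.208, 0.0, -0.978], [0.002, -1.0, -0.0]]
ft_force: [-4.6, -0.0, -0.8]
grip_width: -0.0
```

{"method": "carry_out", "body": {
  "targets": [
    [[1,1,0.2,0,0,0,0],[1,2,0.4,0,0,0,0],[1,3,0.6,0,0,0,0],[1,3,0.6,0,0,0,0]]
  ]
}}

```text
time_s: 17.82
position: [0.6133, 0.0636, 0.1084]
tool_rot: [[-0.978, -0.004, 0.208], [-0.208, 0.0, -0.978], [0.004, -1.0, -0.001]]
ft_force: [-6.9, -0.4, -4.3]
grip_width: -0.0001
```

{"method": "carry_out", "body": {
  "targets": [
    [[1,1,0.2,0,0,0,0],[1,2,0.4,0,0,0,0],[1,3,0.6,0,0,0,0],[1,3,0.6,0,0,0,0]]
  ]
}}

```text
time_s: 18.15
position: [0.6155, 0.0641, 0.1076]
tool_rot: [[-0.978, -0.006, 0.208], [-0.209, 0.0, -0.978], [0.006, -1.0, -0.001]]
ft_force: [-8.3, -1.7, -6.2]
grip_width: 0.0002
```

```bash
python3 - <<'E'
from h import *
for n in("side","top"): cv2.imwrite(f"pics/{n}13.png",get_image(n)["img"][:,:,::-1])
o=env.observe(); print(o['time_s'],o['position'],o['ft_force'],o['wrist_torque'],o['grip_width'])
s=cv2.imread("pics/side13.png")[175:245,240:310]
cv2.imwrite("pics/v13.png",cv2.resize(s,(560,560),interpolation=cv2.INTER_CUBIC))
E
```

```text
18.25 [0.61545131 0.06410403 0.10766927] [-7.65590206 -1.48578003 -6.06013129] [-0.29374772  1.2245338  -0.02822048] 0.0003894787109191965
```

View pics/v13.png

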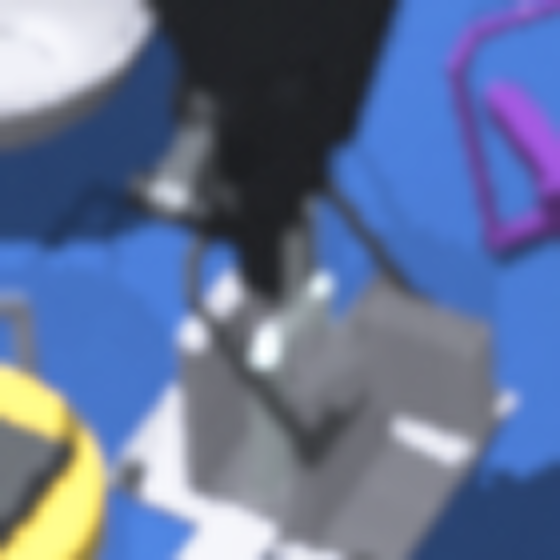

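The ring has swung about 0.2 rad, but it slides down the finger and friction builds up (Fz -6 N). I back off a little and raise the finger. Then I follow the bar's arc, forward and down, so it does not drag.

{"method": "carry_out", "body": {
  "targets": [
    [[1,-3,-0.6,0,0,0,0],[1,-6,-1.2,3,0,0,0],[1,-6,-1.2,8,0,0,0],[1,-6,-1.2,14,0,0,0],[1,-6,-1.2,21,0,0,0],[1,-6,-1.2,21,0,0,0]]
  ]
}}

```text
time_s: 18.75
position: [0.6112, 0.0629, 0.1316]
tool_rot: [[-0.978, -0.0, 0.209], [-0.209, -0.0, -0.978], [0.0, -1.0, 0.0]]
ft_force: [-4.8, -1.1, -1.7]
grip_width: -0.0003
```

```bash
python3 - <<'E'
from h import *
for n in("side",): cv2.imwrite(f"pics/{n}14.png",get_image(n)["img"][:,:,::-1])
o=env.observe(); print(o['time_s'],o['position'],o['ft_force'],o['wrist_torque'],o['grip_width'])
s=cv2.imread("pics/side14.png")[175:245,240:310]
cv2.imwrite("pics/v14.png",cv2.resize(s,(560,560),interpolation=cv2.INTER_CUBIC))
E
```

```text
18.8 [0.61140842 0.06294712 0.13131577] [-4.1845166  -0.24093901 -0.2219919 ] [-0.15559577  0.72048823  0.02287759] 0.00015539864524750254
```

View pics/v14.png

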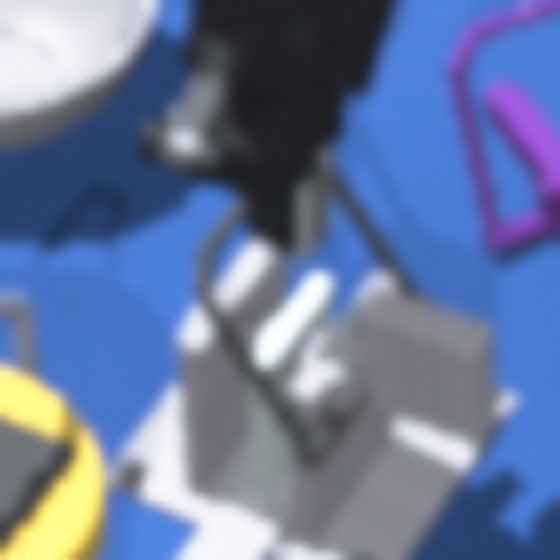

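{"method": "carry_out", "body": {
  "targets": [
    [[1,1.2,0.25,-1,0,0,0],[1,2.4,0.5,-2,0,0,0],[1,3.6,0.75,-3,0,0,0],[1,4.8,1,-4,0,0,0],[1,4.8,1,-4,0,0,0]]
  ]
}}

```text
time_s: 19.22
position: [0.6168, 0.064, 0.1265]
tool_rot: [[-0.978, 0.001, 0.208], [-0.208, -0.0, -0.978], [-0.001, -1.0, 0.0]]
ft_force: [-2.8, -1.7, 2.6]
grip_width: -0.0001
```

{"method": "carry_out", "body": {
  "targets": [
    [[1,1.1,0.2,-1.1,0,0,0],[1,2.2,0.4,-2.2,0,0,0],[1,3.3,0.7,-3.3,0,0,0],[1,4.3,0.9,-4.4,0,0,0],[1,4.3,0.9,-4.4,0,0,0]]
  ]
}}

```text
time_s: 19.63
position: [0.6206, 0.0649, 0.1216]
tool_rot: [[-0.978, -0.0, 0.208], [-0.208, 0.0, -0.978], [0.0, -1.0, -0.0]]
ft_force: [-2.5, -0.4, 1.4]
grip_width: -0.0001
```

Forces are low, about 3 N. I continue along the arc.

{"method": "carry_out", "body": {
  "targets": [
    [[1,1,0.2,-1.2,0,0,0],[1,2,0.4,-2.4,0,0,0],[1,3,0.6,-3.6,0,0,0],[1,4,0.8,-4.8,0,0,0],[1,4,0.8,-4.8,0,0,0]]
  ]
}}

```text
time_s: 20.05
position: [0.6245, 0.0657, 0.1167]
tool_rot: [[-0.978, -0.0, 0.208], [-0.208, 0.0, -0.978], [0.0, -1.0, -0.0]]
ft_force: [-3.6, -1.4, 0.3]
grip_width: 0.0002
```

{"method": "carry_out", "body": {
  "targets": [
    [[1,0.9,0.2,-1.3,0,0,0],[1,1.8,0.4,-2.6,0,0,0],[1,2.7,0.6,-3.9,0,0,0],[1,3.6,0.8,-5.1,0,0,0],[1,3.6,0.8,-5.1,0,0,0]]
  ]
}}

```text
time_s: 20.47
position: [0.6281, 0.0665, 0.1116]
tool_rot: [[-0.978, -0.001, 0.208], [-0.208, 0.0, -0.978], [0.001, -1.0, -0.0]]
ft_force: [-2.2, 0.2, 0.5]
grip_width: -0.0001
```

```bash
python3 - <<'E'
from h import *
for n in("side","top"): cv2.imwrite(f"pics/{n}15.png",get_image(n)["img"][:,:,::-1])
o=env.observe(); print(o['time_s'],o['position'],o['ft_force'],o['wrist_torque'],o['grip_width'])
s=cv2.imread("pics/side15.png")[175:245,240:310]
cv2.imwrite("pics/v15.png",cv2.resize(s,(560,560),interpolation=cv2.INTER_CUBIC))
E
```

```text
20.5667 [0.62792175 0.06646126 0.11176642] [-3.11183571  0.00459726 -0.39182653] [-0.11224146  0.39015952  0.00178623] 0.0002509542652511336
```

View pics/v15.png

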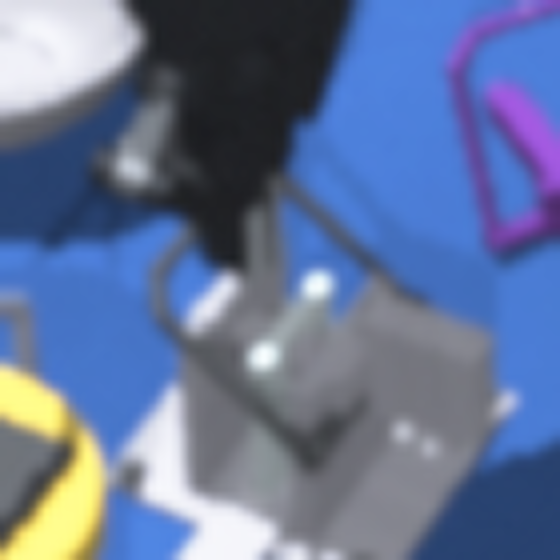

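{"method": "carry_out", "body": {
  "targets": [
    [[1,0.9,0.2,-1.4,0,0,0],[1,1.8,0.4,-2.7,0,0,0],[1,2.6,0.5,-4.1,0,0,0],[1,3.4,0.7,-5.5,0,0,0],[1,3.4,0.7,-5.5,0,0,0]]
  ]
}}

```text
time_s: 20.98
position: [0.6315, 0.0672, 0.1061]
tool_rot: [[-0.978, -0.0, 0.208], [-0.208, 0.0, -0.978], [0.0, -1.0, -0.0]]
ft_force: [-2.8, -0.9, -0.9]
grip_width: -0.0001
```

{"method": "carry_out", "body": {
  "targets": [
    [[1,1,0.2,-0.8,0,0,0],[1,2,0.4,-1.6,0,0,0],[1,3,0.6,-2,0,0,0],[1,4,0.8,-2,0,0,0],[1,4,0.8,-2,0,0,0]]
  ]
}}

```text
time_s: 21.4
position: [0.6337, 0.0678, 0.103]
tool_rot: [[-0.978, -0.006, 0.208], [-0.208, -0.0, -0.978], [0.006, -1.0, -0.001]]
ft_force: [-7.9, -2.9, -5.3]
grip_width: 0.0
```

```bash
python3 - <<'E'
from h import *
for n in("side","top"): cv2.imwrite(f"pics/{n}16.png",get_image(n)["img"][:,:,::-1])
o=env.observe(); print(o['time_s'],o['position'],o['ft_force'],o['wrist_torque'],o['grip_width'])
s=cv2.imread("pics/side16.png")[175:245,240:310]
cv2.imwrite("pics/v16.png",cv2.resize(s,(560,560),interpolation=cv2.INTER_CUBIC))
E
```

```text
21.5 [0.63355264 0.06779528 0.10288161] [-8.17677637 -2.37211553 -6.48503226] [-0.39345219  1.40674794 -0.00222861] -0.0003077252690535892
```

View pics/v16.png

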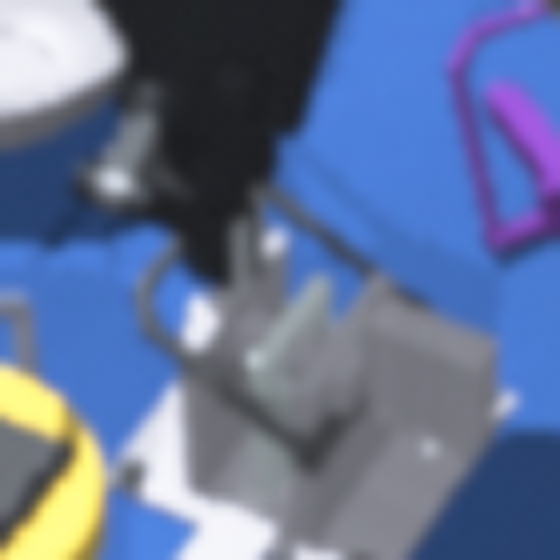

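Friction again. I unload slightly, raise 7 mm and follow the last bit of the arc down.

{"method": "carry_out", "body": {
  "targets": [
    [[1,-2,-0.4,0,0,0,0],[1,-3.5,-0.7,2,0,0,0],[1,-3.5,-0.7,5,0,0,0],[1,-3.5,-0.7,7.5,0,0,0],[1,-3.5,-0.7,7.5,0,0,0]]
  ]
}}

```text
time_s: 21.92
position: [0.6327, 0.0673, 0.1133]
tool_rot: [[-0.978, 0.003, 0.208], [-0.208, -0.0, -0.978], [-0.003, -1.0, 0.001]]
ft_force: [-0.5, -0.2, 1.1]
grip_width: -0.0002
```

{"method": "carry_out", "body": {
  "targets": [
    [[1,0.9,0.2,-1.2,0,0,0],[1,1.8,0.4,-2.5,0,0,0],[1,2.5,0.5,-3.7,0,0,0],[1,3.2,0.7,-5,0,0,0],[1,4,0.8,-6.3,0,0,0],[1,4,0.8,-6.3,0,0,0]]
  ]
}}

```text
time_s: 22.42
position: [0.636, 0.0681, 0.1053]
tool_rot: [[-0.978, -0.001, 0.208], [-0.208, 0.0, -0.978], [0.001, -1.0, -0.0]]
ft_force: [-0.5, 0.1, -0.2]
grip_width: 0.0
```

```bash
python3 - <<'E'
from h import *
for n in("side","top"): cv2.imwrite(f"pics/{n}17.png",get_image(n)["img"][:,:,::-1])
o=env.observe(); print(o['time_s'],o['position'],o['ft_force'],o['wrist_torque'],o['grip_width'])
s=cv2.imread("pics/side17.png")[175:245,240:310]
cv2.imwrite("pics/v17.png",cv2.resize(s,(560,560),interpolation=cv2.INTER_CUBIC))
E
```

```text
22.5167 [0.63597654 0.06806581 0.10558879] [-0.5103974   0.50797155 -0.04497862] [0.06396144 0.02556705 0.02771287] -0.00011347049334317528
```

View pics/v17.png

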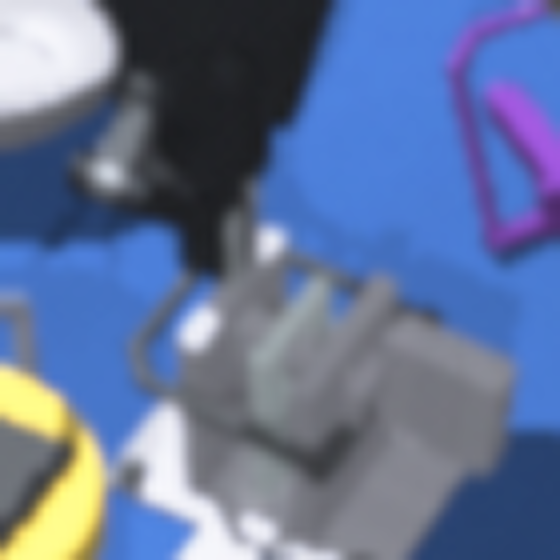

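The ring has dropped with no force left on it. The tab looks shifted, so I rise clear and check that the pin is still home.

{"method": "carry_out", "body": {
  "targets": [
    [[1,0,0,20,0,0,0],[1,0,0,50,0,0,0],[1,0,0,90,0,0,0],[1,-40,0,110,0,0,0],[1,-80,0,110,0,0,0],[1,-110,-30,110,0,0,0],[1,-110,-60,110,0,0,0],[1,-110,-90,110,0,0,0],[1,-110,-120,110,0,0,0],[1,-110,-120,110,0,0,0]]
  ]
}}

```text
time_s: 23.35
position: [0.526, -0.0562, 0.216]
tool_rot: [[-0.979, 0.001, 0.204], [-0.204, -0.002, -0.979], [-0.001, -1.0, 0.002]]
ft_force: [0.7, 0.3, -0.5]
grip_width: 0.0002
```

```bash
python3 - <<'E'
from h import *
for n in("side","top"): cv2.imwrite(f"pics/{n}18.png",get_image(n)["img"][:,:,::-1])
o=env.observe(); print(o['time_s'],o['position'],o['ft_force'])
f=lambda im:im
s=cv2.imread("pics/side18.png")[175:245,240:310];t=cv2.imread("pics/top18.png")[175:245,247:317]
cv2.imwrite("pics/v18.png",cv2.resize(np.hstack([t,s]),(800,400),interpolation=cv2.INTER_CUBIC))
s=cv2.imread("pics/side10.png")[175:245,240:310]
cv2.imwrite("pics/v18b.png",cv2.resize(np.hstack([s,cv2.imread("pics/side18.png")[175:245,240:310]]),(800,400),interpolation=cv2.INTER_CUBIC))
E
```

```text
23.45 [ 0.52588381 -0.05269929  0.21578266] [-0.48322676  0.15226227  0.33641702]
```

View pics/v18.png

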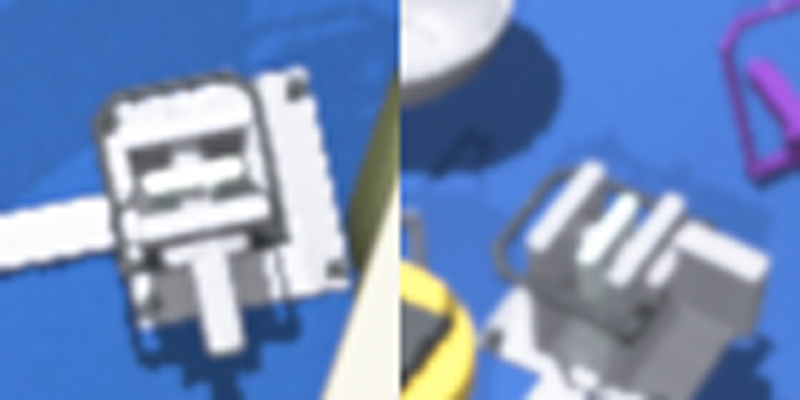

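View pics/v18b.png

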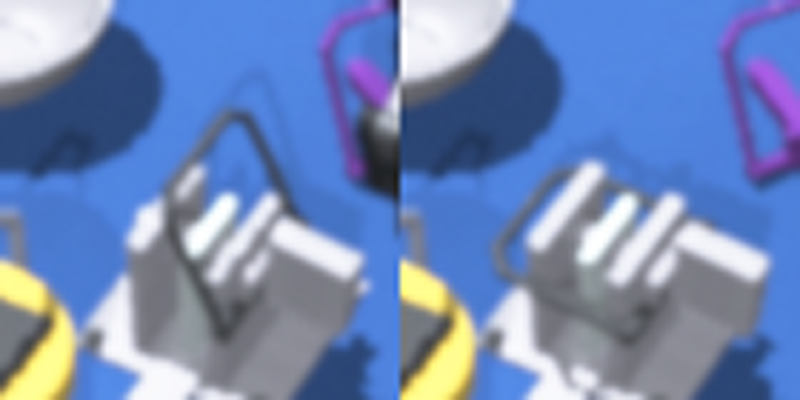

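The ring is shut around the lugs, with its bar beyond the pin end at (100-250, 75-110) in the top crop. I zoom in to measure the shoulder gap.

```bash
python3 - <<'E'
from h import *
np.set_printoptions(precision=4,suppress=True)
t=cv2.imread("pics/top18.png")[195:245,262:302];s=cv2.imread("pics/side18.png")[200:245,270:310]
cv2.imwrite("pics/v19.png",np.hstack([cv2.resize(t,(400,500),interpolation=cv2.INTER_CUBIC),cv2.resize(s,(400,450),interpolation=cv2.INTER_CUBIC)[:500] if 0 else cv2.copyMakeBorder(cv2.resize(s,(400,450),interpolation=cv2.INTER_CUBIC),0,50,0,0,0)]))
x=np.array([.978,.208,0]);y=np.array([-.208,.978,0])
o=np.array([262,195])
for nm,sf,z in[("lug front top",.584,.078),("shoulder front top home",.584,.0755),("sh back",.578,.0755),("tab rear top",.538,.096),("shoulder front -6",.578,.0755)]:
    P=[sf*x-.0655*y+[0,0,z]+k*y for k in(-.017,0,.017)]
    print(nm,((proj("top",P)-o)*10+5).round(0).tolist())
E
```

```text
lug front top [[282.0, 194.0], [212.0, 208.0], [141.0, 222.0]]
shoulder front top home [[282.0, 196.0], [212.0, 210.0], [141.0, 224.0]]
sh back [[287.0, 220.0], [217.0, 234.0], [146.0, 248.0]]
tab rear top [[323.0, 375.0], [250.0, 389.0], [178.0, 404.0]]
shoulder front -6 [[287.0, 220.0], [217.0, 234.0], [146.0, 248.0]]
```

View pics/v19.png

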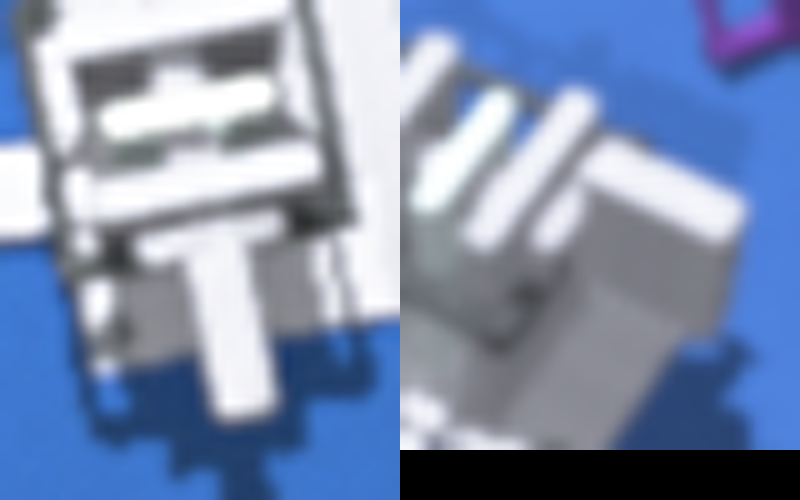

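The top view shows a dark gap of about 24 px at 10x between lug edge and shoulder, so the snap drew the pin back about 5–6 mm. I go behind the tab with closed fingers and push it gently home again.

{"method": "carry_out", "body": {
  "targets": [
    [[1,-10,40,0,0,0,0],[1,-17.5,75,0,0,0,0],[1,-17.5,93,0,0,0,0],[1,-17.5,93,-40,0,0,0],[1,-17.5,93,-80,0,0,0],[1,-17.5,93,-110,0,0,0],[1,-17.5,93,-130,0,0,0],[1,-17.5,93,-134,0,0,0],[1,-17.5,93,-134,0,0,0],[1,-17.5,93,-134,0,0,0]]
  ]
}}

```text
time_s: 24.28
position: [0.5091, 0.0415, 0.0828]
tool_rot: [[-0.978, 0.002, 0.209], [-0.209, -0.0, -0.978], [-0.002, -1.0, 0.001]]
ft_force: [0.2, -0.3, -0.1]
grip_width: 0.0002
```

```bash
python3 - <<'E'
from h import *
for n in("side","top"): cv2.imwrite(f"pics/{n}20.png",get_image(n)["img"][:,:,::-1])
o=env.observe(); print(o['time_s'],o['position'],o['ft_force'])
s=cv2.imread("pics/side20.png")[165:255,240:330]
cv2.imwrite("pics/v20.png",cv2.resize(s,(540,540),interpolation=cv2.INTER_CUBIC))
E
```

```text
24.3833 [0.5092654 0.0412048 0.0832646] [ 0.65015817  0.44749399 -0.08859808]
```

View pics/v20.png

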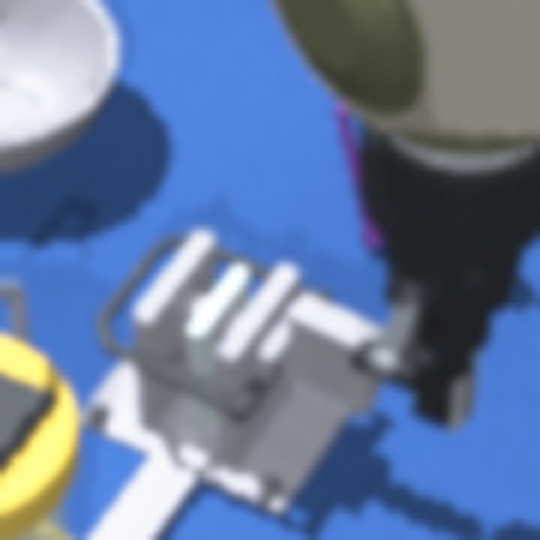

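The fingers stand behind the tab. I push forward gently.

{"method": "carry_out", "body": {
  "targets": [
    [[1,2,0.4,0,0,0,0],[1,4,0.8,0,0,0,0],[1,6,1.3,0,0,0,0],[1,8,1.7,0,0,0,0],[1,10,2.1,0,0,0,0],[1,11,2.3,0,0,0,0],[1,12,2.5,0,0,0,0],[1,12,2.5,0,0,0,0]]
  ]
}}

```text
time_s: 25.05
position: [0.5206, 0.0436, 0.0817]
tool_rot: [[-0.978, -0.0, 0.208], [-0.208, 0.0, -0.978], [0.0, -1.0, -0.0]]
ft_force: [0.5, 0.3, -0.3]
grip_width: -0.0003
```

{"method": "carry_out", "body": {
  "targets": [
    [[1,1,0.2,0,0,0,0],[1,2,0.4,0,0,0,0],[1,3,0.6,0,0,0,0],[1,3,0.6,0,0,0,0]]
  ]
}}

```text
time_s: 25.38
position: [0.5237, 0.0442, 0.0817]
tool_rot: [[-0.978, 0.0, 0.208], [-0.208, -0.0, -0.978], [-0.0, -1.0, 0.0]]
ft_force: [1.1, 0.5, -0.4]
grip_width: 0.0004
```

{"method": "carry_out", "body": {
  "targets": [
    [[1,1,0.2,0,0,0,0],[1,2,0.4,0,0,0,0],[1,2,0.4,0,0,0,0]]
  ]
}}

```text
time_s: 25.63
position: [0.5254, 0.0446, 0.0817]
tool_rot: [[-0.978, -0.001, 0.209], [-0.209, -0.0, -0.978], [0.001, -1.0, -0.0]]
ft_force: [-1.1, -0.5, 1.8]
grip_width: 0.0002
```

{"method": "carry_out", "body": {
  "targets": [
    [[1,1,0.2,0,0,0,0],[1,2,0.4,0,0,0,0],[1,2,0.4,0,0,0,0]]
  ]
}}

```text
time_s: 25.88
position: [0.5274, 0.0449, 0.0818]
tool_rot: [[-0.978, -0.0, 0.208], [-0.208, -0.0, -0.978], [0.0, -1.0, -0.0]]
ft_force: [-3.4, 0.2, 1.9]
grip_width: 0.0002
```

{"method": "carry_out", "body": {
  "targets": [
    [[1,0.5,0.1,0,0,0,0],[1,1,0.2,0,0,0,0],[1,1,0.2,0,0,0,0]]
  ]
}}

```text
time_s: 26.13
position: [0.5278, 0.0451, 0.0817]
tool_rot: [[-0.978, -0.002, 0.209], [-0.209, -0.0, -0.978], [0.002, -1.0, -0.0]]
ft_force: [-7.2, -1.8, 4.6]
grip_width: -0.0001
```

{"method": "carry_out", "body": {
  "targets": [
    [[1,0.5,0.1,0,0,0,0],[1,1,0.2,0,0,0,0],[1,1,0.2,0,0,0,0]]
  ]
}}

```text
time_s: 26.38
position: [0.528, 0.0453, 0.0816]
tool_rot: [[-0.978, -0.004, 0.209], [-0.209, -0.0, -0.978], [0.004, -1.0, -0.001]]
ft_force: [-10.0, -3.2, 5.8]
grip_width: -0.0001
```

{"method": "carry_out", "body": {
  "targets": [
    [[1,0.5,0.1,0,0,0,0],[1,1,0.2,0,0,0,0],[1,1,0.2,0,0,0,0]]
  ]
}}

```text
time_s: 26.63
position: [0.5282, 0.0454, 0.0815]
tool_rot: [[-0.978, -0.006, 0.209], [-0.209, -0.0, -0.978], [0.006, -1.0, -0.001]]
ft_force: [-13.5, -3.9, 7.7]
grip_width: -0.0
```

It stops firmly at 13 N. I back off and check.

{"method": "carry_out", "body": {
  "targets": [
    [[1,-3,-0.6,0,0,0,0],[1,-10,-2,0,0,0,0],[1,-25,-5,10,0,0,0],[1,-40,-10,50,0,0,0],[1,-40,-40,90,0,0,0],[1,-40,-80,120,0,0,0],[1,-40,-110,130,0,0,0],[1,-40,-110,130,0,0,0],[1,-40,-110,130,0,0,0]]
  ]
}}

```text
time_s: 27.38
position: [0.4909, -0.0664, 0.2128]
tool_rot: [[-0.979, 0.003, 0.205], [-0.205, -0.001, -0.979], [-0.003, -1.0, 0.002]]
ft_force: [-0.5, 1.2, -0.4]
grip_width: 0.0002
```

```bash
python3 - <<'E'
from h import *
for n in("side","top"): cv2.imwrite(f"pics/{n}21.png",get_image(n)["img"][:,:,::-1])
o=env.observe(); print(o['time_s'],o['position'],o['ft_force'])
t=cv2.imread("pics/top21.png")[195:245,262:302];s=cv2.imread("pics/side21.png")[200:245,265:305]
cv2.imwrite("pics/v21.png",np.hstack([cv2.resize(t,(400,500),interpolation=cv2.INTER_CUBIC),cv2.copyMakeBorder(cv2.resize(s,(400,450),interpolation=cv2.INTER_CUBIC),0,50,0,0,0)]))
E
```

```text
27.4833 [ 0.49010816 -0.06392033  0.21098668] [-0.27106139  0.07799514  0.63780104]
```

View pics/v21.png

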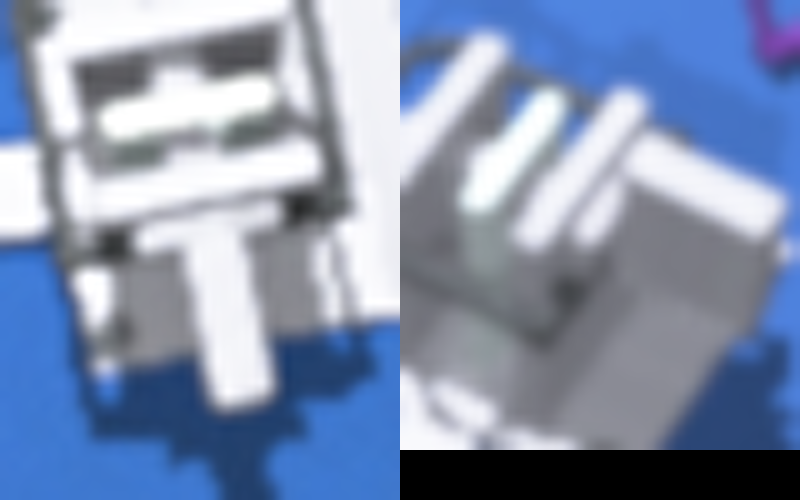

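```bash
python3 - <<'E'
from h import *
a=[cv2.resize(cv2.imread(f"pics/side{k}.png")[200:235,275:310],(390,390),interpolation=cv2.INTER_CUBIC) for k in(10,21)]
cv2.imwrite("pics/v22.png",np.hstack(a))
g=[cv2.cvtColor(cv2.imread(f"pics/side{k}.png"),cv2.COLOR_BGR2GRAY) for k in(10,18,21)]
for i in(1,2):
    r=cv2.matchTemplate(g[i][205:235,280:315],g[0][210:228,291:306],cv2.TM_CCOEFF_NORMED);_,m,_,l=cv2.minMaxLoc(r);
    print(i,m,l,"zero shift=(11,5)",r[l[1]-1:l[1]+2,l[0]-1:l[0]+2].round(2).tolist())
x=np.array([.978,.208,0]);y=np.array([-.208,.978,0]);P=.538*x-.0655*y+[0,0,.096]
print(proj("side",[P,P-.005*x,P-[0,0,.003]]))
E
```

```text
1 0.9719544053077698 (12, 5) zero shift=(11,5) [[0.8799999952316284, 0.8199999928474426, 0.7200000286102295], [0.9599999785423279, 0.9700000286102295, 0.9200000166893005], [0.8399999737739563, 0.9300000071525574, 0.9599999785423279]]
2 0.9945610761642456 (11, 5) zero shift=(11,5) [[0.9399999976158142, 0.8999999761581421, 0.8100000023841858], [0.9399999976158142, 0.9900000095367432, 0.9700000286102295], [0.75, 0.8700000047683716, 0.9200000166893005]]
[[301.84193182 219.39448032]
 [303.69915022 220.1680871 ]
 [301.8057195  220.21560258]]
```

View pics/v22.png

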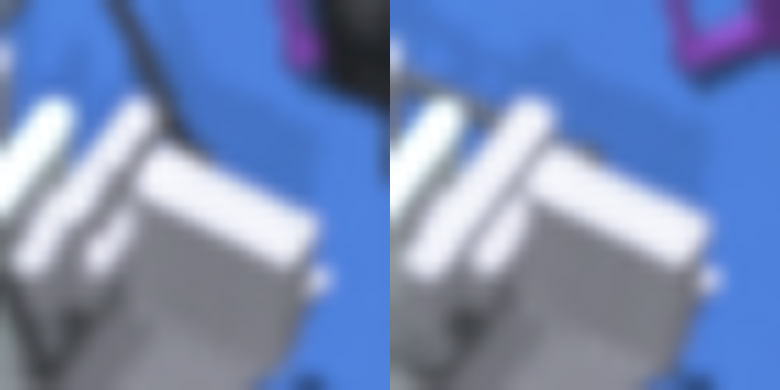

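The side crop now matches the home state from before the swing to within about 0.2 px. Last check: the ring's angle by triangulating its bar.

```bash
python3 - <<'E'
from h import *
np.set_printoptions(precision=4,suppress=True)
x=np.array([.978,.208,0]);y=np.array([-.208,.978,0])
for n in("side","top"):
  print(n,[(proj(n,np.array([(.581+.072*np.cos(a))*x+(-.0655+k)*y+[0,0,.058+.072*np.sin(a)] for k in(-.024,0,.024)]))).round(1).tolist() for a in(0,.1,.25)])
s=cv2.imread("pics/side21.png")[180:235,245:300];t=cv2.imread("pics/top21.png")[175:230,250:305]
cv2.imwrite("pics/v23.png",cv2.resize(np.hstack([t,s]),(800,400),interpolation=cv2.INTER_CUBIC))
E
```

```text
side [[[266.0, 206.4], [261.1, 212.5], [256.2, 218.7]], [[266.0, 204.5], [261.2, 210.6], [256.2, 216.9]], [[266.5, 201.9], [261.7, 208.0], [256.7, 214.3]]]
top [[[286.8, 187.3], [277.1, 189.2], [267.5, 191.1]], [[286.8, 186.7], [277.1, 188.7], [267.3, 190.6]], [[287.0, 186.5], [277.1, 188.4], [267.3, 190.4]]]
```

View pics/v23.png

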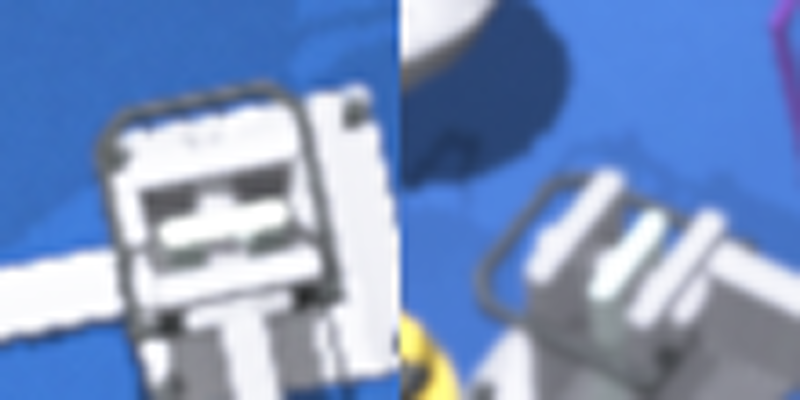

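The side bar centre at (260.7,211) is within 1.5 px of the shut prediction (261.1,212.5). The top bar agrees too. The pin is home and the gripper is clear, so I hand in.

```bash
python3 -c "
from rig import env
print(env.close_job(), env.observe()['time_s'])"
```

```text
the job is handed in; nothing more can be done
the job is handed in; nothing more can be done
```

The lantern is locked and I handed the job in at about 27.5 s. The pin is through both lugs with its shoulder home, and its ring is shut over the end. No verdict was reported.

- **Inserting the pin:** I took the grey steel pin by its tab and found the hole from both camera views. The pin went through with forces near zero until the shoulder met the lug at about 5 N. I then released it with the ring still open.
- **Shutting the ring:** I pushed the bar forward from inside the ring. It dragged on the finger twice, at up to about 10 N, so I followed its arc instead and it snapped shut.
- **A slip, mended:** My check after the snap showed the pin drawn back several mm (about 5–6 mm by the gap at the shoulder). I pushed it home from behind the tab, to a firm stop at about 14–16 N.

**Last checks:**
- The tab matches the earlier home picture to about 0.2 px, well under 1 mm. The top view still shows a dark band of about 2 mm at the shoulder. The pin's slight tilt may explain it, and it is within the 6 mm limit either way.
- The ring bar lies within about 1.5 px of where it should be when shut.
- The gripper ended clear of everything. I never touched the bowl, jar or hairbrush, but I did not measure their positions again at the end.

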